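Check the dosing syringes on the drying rack and sort out those that stick

ROBOT

A 7-joint arm with a two-finger parallel gripper is mounted at the origin on a cart in front of the work surface, level with it; the furniture and walls round the work are solid. World frame = base frame: x ahead of the robot, y to its left, z up, the work surface at z = 0. Lengths are in mm, angles in rad, forces in N, time in s.
With the tool pointing down it reaches from about 400 to 850 mm from the base axis. Payload 10.4 kg.
Tool frame: the origin (TCP) lies at the very end of the fingers, on their centre line; the grasp point (between the pads) lies 19 mm behind it; z points along the fingers, y is the line along which they close (so a half turn about z gives the same grasp; the last joint's range is limited). The gripper opens to 85 mm and grips with 20 to 120 N. Pads are 22 mm wide; open, the fingers measure 114 mm over their backs; the gripper's body (76 mm by 85 mm) begins 54 mm behind the grasp point. The pads swing forward as they close: fully open they stand 13 mm farther back than shut.
Start: joints at [1.268, 0.332, -0.065, 1.46, 0.022, 1.35, -0.088], TCP at [172.623, -600.71, 231.338] pointing down, gripper open.
Joint ranges: [-2.6, 2.6], [-0.5, 2.12], [-1.47, 1.34], [0.16, 2.42], [-1.27, 4.41], [0.06, 2.06], [-2.6, 2.6]. Speed limits (rad/s): [2.22, 2.22, 2.79, 2.79, 3.14, 3.14, 3.14].

INTERFACE

Orientations are given as [roll, pitch, yaw] about the fixed x, y, z axes, in that order (R = Rz(yaw) Ry(pitch) Rx(roll)).
In Python, from plant import * gives the robot as it stands.
- The arm moves only by the shell command python3 -m creep 'ROWS' [OPENING]. ROWS is text: rows parted by semicolons, each of 6 numbers parted by spaces: the shift along the tool's x, y, z in cm, then the turn, a rotation vector about the tool's x, y, z in degrees. A call has 1 to 20 rows; each row is the pose to reach, as a shift and turn from the pose commanded when the call began, along the tool's axes at that moment; what a row does not reach only later rows make up. A row lasts 1/10 s, in which the tool goes at most 50 mm and 8.59 degrees, less where a joint would pass 70% of its speed; a pose out of reach is approached as far as the arm can. A call with a gripper value outside its range is refused whole. OPENING is the gripper's target within -1 to 1 (fully open at 1, half-way at 0, shut at -1), set as the call begins (- or left out, the last holds). The fingers move at their own pace and stop on an object; the grip force is fixed at half the most. Time passes only in rows, so rows that repeat a pose let the fingers close. It gives the time, the measured TCP pose, the force, the opening and the grip force at its end, in the units of the state.
- read_state(): the state, without advancing time (a new reading comes with each control period).
- read_camera(name): name is "scene" or "top" or "wrist"; returns (picture, depth): 400x640x3 uint8, red, green, blue; 400x640 float32, mm along the optical axis (not along the pixel's ray), 0 where there is no reading.
- camera_info(name): a dict with "vfov" (degrees; the focal length in pixels is half the picture's height over the tangent of half this angle, whatever the lens; pixels are square), "cx", "cy" (the principal point, pixels), "k1" (the pictures are not rectified: a ray, as slopes to the right and down, at radius r is drawn at 1 + k1 r^2 times it, then the intrinsics apply), "R" (3x3) and "t" (3): a world point X has camera coordinates R X + t. Camera axes: x right, y down, z forward; pixel columns grow to the right and rows downward; lengths in mm; the calibration is good to about 2 mm. A picture is of the moment at which its call begins: read the wrist's pose just before it. camera_info takes no time and is no camera call; for the wrist camera it gives the pose at the moment of the call.
- finish_job(): hands the job in; it is judged then, once.
The state is a dict: "t": time; "joint_pos": joint angles; "joint_velocities": joint speeds; "effort": joint torques, N m; "ee_pos": TCP position; "tcp_rot": TCP orientation; "contact_force": force on the tool from outside, world axes, zero at the start; "torque": the same for the moment, N m; "grip_width": opening from 0.0 (shut) to 1.0 (fully open); "grasp_force": force on a finger pad.
Only numpy, scipy, OpenCV 4.12 (cv2) and the standard library are available. Lean on these libraries where they do the work, as an engineer would, in place of code of your own. Each camera call takes 0.05 s, during which the arm holds its last target. There are 200 camera calls.

TASK

Check the dosing syringes hanging on the drying rack: press every plunger down as far as it will go, without forcing one that jams. Slide each syringe along its keyhole slot to the wide end and lift it off, then stand those whose plunger went fully home in the cells of the carrier, one to a cell, and put those that stuck short of home in the reject box. Leave the beaker, the timer and the dropper bottle where they are.

Things in the scene. Friction and masses are not known exactly. Their poses are not given: they have to be found in the camera images.
- syringe_1: dosing syringe 1 of up to 5, all alike to look at; 3 to 5 are there, in any slots. From the foot up: clear barrel 26 mm in diameter (z 0 to 70 mm), neck 13 mm in diameter (z 70 to 79), ribbed metal head to grip it by, 40 mm in diameter (z 79 to 107), then the plunger. About 170 g. Origin: centre of the flat foot; z up the axis; it is round, its yaw means nothing
- syringe_2: dosing syringe 2, the same as syringe_1 in shape, size, origin and axes
- syringe_3: dosing syringe 3, the same as syringe_1 in shape, size, origin and axes
- syringe_4: dosing syringe 4, the same as syringe_1 in shape, size, origin and axes
- syringe_5: dosing syringe 5, the same as syringe_1 in shape, size, origin and axes
- plunger_1 (a joint): travel of syringe_1's plunger (m): 0 to 0.003 at the start (drawn out), growing as it is pressed down along the axis. A sound one moves against a friction of about 3.5 N and comes home at 0.030; one that sticks moves as easily at first but stops dead between 0.010 and 0.022. No spring: it stays where it is left
- plunger_2 (a joint): plunger of syringe_2, as plunger_1
- plunger_3 (a joint): plunger of syringe_3, as plunger_1
- plunger_4 (a joint): plunger of syringe_4, as plunger_1
- plunger_5 (a joint): plunger of syringe_5, as plunger_1
- thumb_1 (a point): centre of the flat top of syringe_1's black thumb disc (26 mm in diameter, 6 mm thick, on an 8 mm rod), where it is pressed; drawn out it lies 146 mm above the foot, home 116 mm, the disc's underside then 3 mm clear of the head. (stop_1, which is not reported, is the point on the axis 10 mm below where this centre lies once the plunger is down as far as it goes)
- thumb_2 (a point): centre of the top of syringe_2's thumb disc, as thumb_1
- thumb_3 (a point): centre of the top of syringe_3's thumb disc, as thumb_1
- thumb_4 (a point): centre of the top of syringe_4's thumb disc, as thumb_1
- thumb_5 (a point): centre of the top of syringe_5's thumb disc, as thumb_1
- rack: fixed steel drying rack: level plate 6 mm thick, 124 mm (x) by 312 mm (y), top 110 mm above the worktop, with end panels and a 12 mm high drip tray below. Origin: centre of the footprint at worktop height; x points to the left of the bench, y along the plate toward the robot. Five keyhole slots run along x at y = -116, -58, 0, 58, 116 mm, wide end toward the middle of the bench (-x), narrow end at +x
- slot_narrow (a point): narrow end of the middle slot, at plate-top height, x = +26 mm in the rack's frame; the slot is 17 mm wide there. A syringe hangs here, neck in the slot and head resting on the plate, its foot 31 mm above the worktop; the barrel cannot pass the plate here
- slot_wide (a point): centre of the middle slot's round wide end, 34 mm across, at plate-top height, x = -26 mm in the rack's frame. With a syringe's axis here its barrel can be lifted straight up through the plate (79 mm and more); the head is too wide to fall through. The other slots are the same, shifted along y
- carrier: loose grey carrier with three deep cells in a row, on a base plate 90 mm (x) by 160 mm (y) and 4 mm thick, which is also the cells' floor; the cell block is 48 mm (x) by 152 mm (y), its rim 55 mm above the underside. Mass 0.6 kg. Origin: centre of the underside; the cells are 40 mm square inside, centred at x = 0, y = -52, 0 and +52 mm
- reject_box: loose grey open box without partitions, outside 90 mm (x) by 160 mm (y) by 55 mm high, walls and floor 4 mm, mass 0.6 kg. Origin: centre of the underside, y along its length
- beaker: clear beaker, 50 mm across, 66 mm tall, a bystander; origin at the centre of its underside
- timer: white bench timer, 66x62x20 mm, a bystander; origin at the centre of its underside
- dropper_bottle: small dropper bottle with a screw cap, 34 mm across, 75 mm tall, a bystander; origin at the centre of its underside

How it is judged (in metres and radians):
On the way:
1. every plunger has been pressed as far as it will go (distance between thumb_1 and stop_1 below 0.0125 m and distance between thumb_2 and stop_2 below 0.0125 m and distance between thumb_3 and stop_3 below 0.0125 m and distance between thumb_4 and stop_4 below 0.0125 m and distance between thumb_5 and stop_5 below 0.0125 m), for 0.2 s.
At the end, for the whole second after the job is handed in: All syringes at rest, plungers pressed as far as they go (within 2.5 mm). Sound ones stand on the floor of the carrier's cells, leaning under 0.5 rad; sticking ones in the reject box, foot within its walls, below the rim. Both boxes level (all of step 1 and linear speed of each of syringe_1, syringe_2, syringe_3, syringe_4, syringe_5 below 0.03 m/s and ((value of joint plunger_1 above 0.0265 m and angle between syringe_1's own z axis and vertical below 0.5 rad and z of syringe_1 in the frame of carrier below 0.015 m and x of syringe_1 in the frame of carrier between -0.021 and 0.021 m and y of syringe_1 in the frame of carrier between -0.073 and 0.073 m) or (value of joint plunger_1 below 0.0245 m and z of syringe_1 in the frame of reject_box below 0.045 m and x of syringe_1 in the frame of reject_box between -0.042 and 0.042 m and y of syringe_1 in the frame of reject_box between -0.077 and 0.077 m)) and ((value of joint plunger_2 above 0.0265 m and angle between syringe_2's own z axis and vertical below 0.5 rad and z of syringe_2 in the frame of carrier below 0.015 m and x of syringe_2 in the frame of carrier between -0.021 and 0.021 m and y of syringe_2 in the frame of carrier between -0.073 and 0.073 m) or (value of joint plunger_2 below 0.0245 m and z of syringe_2 in the frame of reject_box below 0.045 m and x of syringe_2 in the frame of reject_box between -0.042 and 0.042 m and y of syringe_2 in the frame of reject_box between -0.077 and 0.077 m)) and ((value of joint plunger_3 above 0.0265 m and angle between syringe_3's own z axis and vertical below 0.5 rad and z of syringe_3 in the frame of carrier below 0.015 m and x of syringe_3 in the frame of carrier between -0.021 and 0.021 m and y of syringe_3 in the frame of carrier between -0.073 and 0.073 m) or (value of joint plunger_3 below 0.0245 m and z of syringe_3 in the frame of reject_box below 0.045 m and x of syringe_3 in the frame of reject_box between -0.042 and 0.042 m and y of syringe_3 in the frame of reject_box between -0.077 and 0.077 m)) and ((value of joint plunger_4 above 0.0265 m and angle between syringe_4's own z axis and vertical below 0.5 rad and z of syringe_4 in the frame of carrier below 0.015 m and x of syringe_4 in the frame of carrier between -0.021 and 0.021 m and y of syringe_4 in the frame of carrier between -0.073 and 0.073 m) or (value of joint plunger_4 below 0.0245 m and z of syringe_4 in the frame of reject_box below 0.045 m and x of syringe_4 in the frame of reject_box between -0.042 and 0.042 m and y of syringe_4 in the frame of reject_box between -0.077 and 0.077 m)) and ((value of joint plunger_5 above 0.0265 m and angle between syringe_5's own z axis and vertical below 0.5 rad and z of syringe_5 in the frame of carrier below 0.015 m and x of syringe_5 in the frame of carrier between -0.021 and 0.021 m and y of syringe_5 in the frame of carrier between -0.073 and 0.073 m) or (value of joint plunger_5 below 0.0245 m and z of syringe_5 in the frame of reject_box below 0.045 m and x of syringe_5 in the frame of reject_box between -0.042 and 0.042 m and y of syringe_5 in the frame of reject_box between -0.077 and 0.077 m)) and angle between each of carrier, reject_box's own z axis and vertical below 0.1 rad); the robot touches nothing.
It fails at once if the beaker is knocked more than 5 cm from its place (distance of beaker from where it was at the start of the episode above 0.05 m).
It fails at once if the timer is knocked more than 5 cm from its place (distance of timer from where it was at the start of the episode above 0.05 m).
It fails at once if the dropper bottle is knocked more than 5 cm from its place (distance of dropper_bottle from where it was at the start of the episode above 0.05 m).
It fails at once if a plunger is forced, with more than 70 N (contact force between any of plunger_1, plunger_2, plunger_3, plunger_4, plunger_5 and anything else above 70 N).
Of syringe_1, syringe_2, syringe_3, syringe_4, syringe_5 only 3 to 5 are there at a start; the rules pass over those that are not, and their reading is None.
At some moment in a run one of carrier, reject_box may be knocked a few centimetres aside while the robot is not near it.
It also fails if it takes over 210 s, if anything falls off the work surface, if the arm or the gripper's body presses on something with over 40 N, if the wrist force passes 120 N, or if a joint passes its speed limit or range.

## Working session

There is one attempt and no reset: what is moved stays moved. The work goes in short steps, Python scripts to look and compute and a shell command to move; the robot and the scene stay as the last step left them, time stands still between calls to the robot, and variables do not carry over. Pictures are saved under pics/ and viewed, at most 14 in all, crops included, and the job is handed in when it is done.

```bash
ls; mkdir -p pics; cat > h.py <<'E'
from plant import *
import numpy as np, cv2
from scipy.spatial.transform import Rotation as Ro
def K(ci):
    f=200/np.tan(np.radians(ci["vfov"])/2); return np.array([[f,0,ci["cx"]],[0,f,ci["cy"]],[0,0,1]])
def rays(ci,uv):
    # undistort: model (1+k1 r^2)
    uv=np.array(uv,float).reshape(-1,1,2)
    return cv2.undistortPoints(uv,K(ci),np.array([ci["k1"],0,0,0.]))[:,0]
def w(ci,uv,d):
    n=rays(ci,uv); c=np.c_[n,np.ones(len(n))]*np.array(d,float).reshape(-1,1)
    return (c-np.array(ci["t"]))@np.array(ci["R"])
def onz(ci,uv,z):
    n=rays(ci,uv); R=np.array(ci["R"]); o=-R.T@np.array(ci["t"]); v=np.c_[n,np.ones(len(n))]@R
    return o+v*((z-o[2])/v[:,2])[:,None]
def cloud(ci,d):
    vv,uu=np.mgrid[:400,:640]; P=w(ci,np.c_[uu.ravel(),vv.ravel()],d.ravel()); P[d.ravel()==0]=np.nan
    return P.reshape(400,640,3)
def tool(dx,dy,dz):
    s=read_state(); 
    return Ro.from_euler('xyz',s["tcp_rot"]).inv().apply([dx,dy,dz])/10
E
python3 - <<'E'
from h import *
s=read_state(); print({k:np.round(v,3) for k,v in s.items()})
for n in("scene","top"):
    ci=camera_info(n); print(n,ci)
    p,d=read_camera(n); cv2.imwrite(f"pics/{n}0.png",p[...,::-1]); np.savez(f"{n}0.npz",p=p,d=d)
E
```

```text
pics
{'t': np.float64(0.0), 'joint_pos': array([ 1.268,  0.333, -0.065,  1.461,  0.022,  1.35 , -0.089]), 'joint_velocities': array([ 0.001, -0.001,  0.001, -0.002, -0.   , -0.   ,  0.   ]), 'effort': array([ 0.0000e+00, -6.2545e+01,  4.9000e-02, -3.9161e+01,  1.6000e-02,
        1.0000e-02,  0.0000e+00]), 'ee_pos': array([ 172.508, -600.35 ,  230.515]), 'tcp_rot': array([-3.14,  0.  ,  0.28]), 'contact_force': array([-0.145,  0.926, -0.274]), 'torque': array([ 0.018, -0.028,  0.063]), 'grasp_force': np.float64(0.0), 'grip_width': np.float64(0.997)}
scene {'vfov': 49.26939997323856, 'cx': 309.9887815535934, 'cy': 196.03336218083652, 'k1': -0.01661978576887715, 'R': array([[-0.64551411, -0.76365739, -0.01178616],
       [-0.50126374,  0.43525689, -0.74785433],
       [ 0.5762345 , -0.47684255, -0.66375823]]), 't': array([351.82434699, 353.51333274, 864.73037636])}
top {'vfov': 52.989293767267405, 'cx': 318.9025667796719, 'cy': 202.49631467986626, 'k1': 0.027056573602312187, 'R': array([[-0.0090665 , -0.99995568, -0.00253855],
       [-0.98667794,  0.00935843, -0.16241631],
       [ 0.16243287,  0.00103219, -0.98671906]]), 't': array([8.31225942e-01, 5.29879543e+02, 1.08738184e+03])}
```

View pics/top0.png

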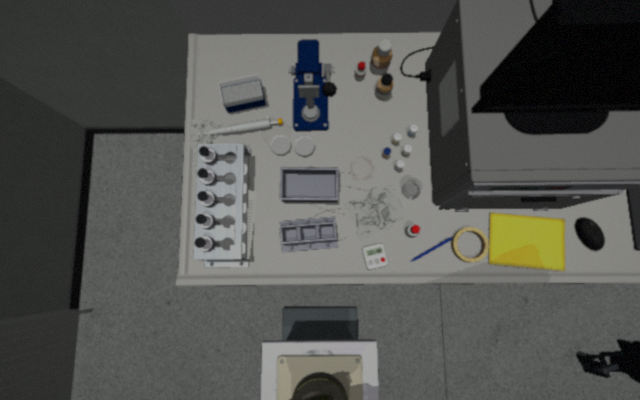

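View pics/scene0.png

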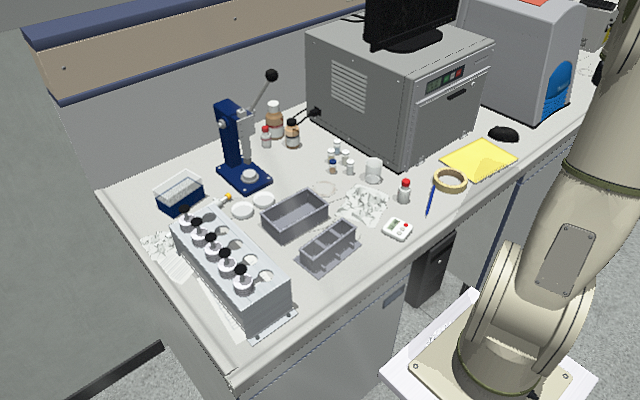

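The top view shows five syringes in the rack at left (thumb discs about (207,153), (204,174), (205,196), (203,219), (204,243)). The reject box is at (310,185), the carrier at (310,234), the timer at (374,257), the beaker at (410,187) and the dropper bottle at (413,230). Next I'll measure from depth.

```bash
python3 - <<'E'
from h import *
for n in("top","scene"):
    z=np.load(n+"0.npz"); ci=camera_info(n); P=cloud(ci,z["d"]); p=z["p"].astype(int)
    # plate points
    X=P.reshape(-1,3); m=(X[:,2]>104)&(X[:,2]<116)&(X[:,1]>180)&(X[:,1]<480)&(X[:,0]>250)&(X[:,0]<720)
    c=X[m][:,:2].astype(np.float32); print(n,"plate",m.sum(),np.median(X[m],0),cv2.minAreaRect(c))
    # dark discs
    dark=(p.max(2)<60)&(P[...,2]>150)&(P[...,2]<200)&(P[...,1]>180)&(P[...,0]<720)
    k,l,st,ce=cv2.connectedComponentsWithStats(dark.astype(np.uint8))
    for i in range(1,k):
        if st[i,4]>15: q=P[l==i]; print(" disc",st[i,4],ce[i].round(1),np.median(q,0).round(1),q[:,2].max().round(1), ((q.max(0)+q.min(0))/2).round(1))
    # boxes rim z~55
    m=(P[...,2]>48)&(P[...,2]<60)&(P[...,1]<180)&(P[...,1]>-120)&(P[...,0]>280)&(P[...,0]<640)
    k,l,st,ce=cv2.connectedComponentsWithStats(cv2.morphologyEx(m.astype(np.uint8),cv2.MORPH_CLOSE,np.ones((5,5)) if n=="scene" else np.ones((3,3))))
    for i in range(1,k):
        if st[i,4]>60: q=P[(l==i)&m]; print(" rim",st[i,4],ce[i].round(1),np.median(q[:,2]),cv2.minAreaRect(q[:,:2].astype(np.float32)))
    for nm,c in ([("top",(600,160))] if n=="top" else []):
        pass
z=np.load("top0.npz");p=z["p"]
cv2.imwrite("pics/topcrop.png",cv2.resize(p[130:280,180:430,::-1],None,fx=3.2,fy=3.2,interpolation=cv2.INTER_CUBIC))
E
```

```text
top plate 3394 [511.84971996 252.00340782 109.93126931] ((529.2015380859375, 261.7301330566406), (312.0126953125, 125.22831726074219), 0.08632384985685349)
 disc 61 [203.9 151.1] [643.3 286.2 173.7] 178.0 [643.3 286.6 173.1]
 disc 59 [202.6 172.8] [585.9 286.5 176.5] 182.2 [586.8 287.2 177.3]
 disc 63 [202.4 195.7] [527.6 285.7 173.7] 178.4 [529.1 285.8 173.8]
 disc 61 [200.9 218.7] [469.9 287.  175.4] 179.6 [470.8 287.  174.7]
 disc 64 [199.9 242.2] [413.  286.8 176.6] 180.4 [413.1 286.8 176.8]
 rim 394 [307.7 183. ] 54.650838593290715 ((583.5009765625, 25.25298309326172), (162.85092163085938, 94.70220947265625), 88.23931121826172)
 rim 480 [307.4 232.3] 54.15734406105313 ((445.30657958984375, 28.51605987548828), (52.552486419677734, 155.87173461914062), 4.290035247802734)
scene plate 3639 [491.64016396 249.46332289 110.55583152] ((527.2464599609375, 259.81585693359375), (125.92108154296875, 314.657958984375), 89.89842224121094)
 disc 74 [183.8 208.4] [641.3 288.4 173.6] 175.7 [641.5 287.6 172.3]
 disc 74 [196.1 221.4] [583.3 288.7 176.5] 178.5 [583.8 287.9 175.6]
 disc 79 [210.2 236.8] [524.  289.4 174.9] 177.7 [526.4 288.  173.2]
 disc 90 [224.2 252.4] [467.  290.  176.2] 179.4 [467.9 288.9 175. ]
 disc 103 [240.  269.1] [409.6 289.8 177.8] 180.5 [409.9 288.8 176.4]
 rim 494 [293.5 209.4] 53.45505882567353 ((582.0176391601562, 24.565643310546875), (165.9979248046875, 99.13167572021484), 88.27223205566406)
 rim 605 [326.5 239.2] 53.537364585613545 ((443.58154296875, 28.891109466552734), (54.7413215637207, 157.50892639160156), 4.53477668762207)
```

View pics/topcrop.png

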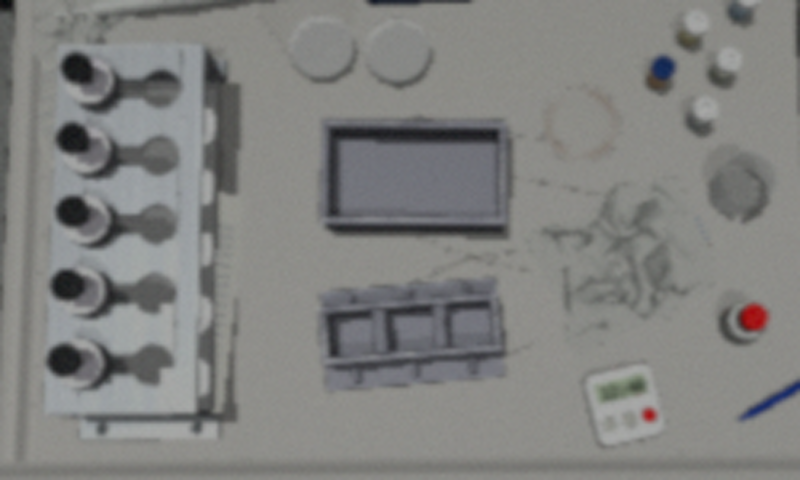

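```bash
cat >> h.py <<'E'
def rowsfor(wps):
    "wps: x,y,z,yaw_deg -> tool rows from measured pose"
    s=read_state(); R0=Ro.from_euler('xyz',s["tcp_rot"]); p0=np.array(s["ee_pos"])
    for x,y,z,yaw in wps:
        d=R0.inv().apply(np.array([x,y,z])-p0)/10
        r=(R0.inv()*Ro.from_euler('xyz',[np.pi,0,np.radians(yaw)])).as_rotvec(degrees=True)
        print(*d.round(2),*r.round(1))
E
python3 - <<'E'
from h import *
z=np.load("top0.npz"); P=cloud(camera_info("top"),z["d"]); X=P.reshape(-1,3)
m=(X[:,2]>100)&(X[:,1]<-100)&(X[:,1]>-550)&(X[:,0]>200)
print("box near x",np.nanpercentile(X[m][:,0],[0,1,5]),"y max",np.nanmax(X[m][:,1]),"z",np.nanpercentile(X[m][:,2],[50,90]))
rowsfor([(180,-580,270,8),(370,-330,270,0),(430,-100,270,0),(440,150,270,0),(412,287,240,0)])
E
```

```text
box near x [496.93590703 508.55825074 518.46772791] y max -100.11642316856752 z [330.91263056 617.86972525]
1.28 -1.76 -3.94 -0.1 0.0 8.0
26.45 -20.54 -3.92 -0.1 0.0 16.0
38.57 -40.99 -3.89 -0.1 0.0 16.0
46.43 -64.74 -3.86 -0.1 0.0 16.0
47.52 -78.67 -0.84 -0.1 0.0 16.0
```

```bash
python3 -m creep '1.3 -1.8 -4 0 0 8;26.4 -20.5 -4 0 0 16;26.4 -20.5 -4 0 0 16;26.4 -20.5 -4 0 0 16;26.4 -20.5 -4 0 0 16;26.4 -20.5 -4 0 0 16;26.4 -20.5 -4 0 0 16;26.4 -20.5 -4 0 0 16;26.4 -20.5 -4 0 0 16;38.6 -41 -4 0 0 16;38.6 -41 -4 0 0 16;38.6 -41 -4 0 0 16;38.6 -41 -4 0 0 16;38.6 -41 -4 0 0 16;38.6 -41 -4 0 0 16;38.6 -41 -4 0 0 16' -1; python3 - <<'E'
from h import *
print(read_state()["joint_pos"].round(2)); rowsfor([(440,150,270,0),(412,287,240,0)])
E
```

```text
t: 1.7
ee_pos: [430.1, -101.3, 271.2]
tcp_rot: [3.141, 0.0, -0.0]
contact_force: [0.5, -1.6, 0.2]
grip_width: 0.001
grasp_force: 0.0
[ 0.69 -0.08 -0.53  1.83 -0.04  1.38 -1.4 ]
0.98 -25.13 0.11 0.0 0.0 -0.0
-1.82 -38.83 3.11 0.0 0.0 -0.0
```

```bash
python3 -m creep '1 -25 0 0 0 0;1 -25 0 0 0 0;1 -25 0 0 0 0;1 -25 0 0 0 0;1 -25 0 0 0 0;1 -25 0 0 0 0;-1.8 -38.8 3 0 0 0;-1.8 -38.8 3 0 0 0;-1.8 -38.8 3 0 0 0;-1.8 -38.8 3 0 0 0;-1.8 -38.8 3 0 0 0;-1.8 -38.8 3 0 0 0'; python3 - <<'E'
from h import *
print(read_state()["joint_pos"].round(2))
ci=camera_info("wrist"); p,d=read_camera("wrist"); cv2.imwrite("pics/w1.png",p[...,::-1])
for n in("top","scene"):
    print(n,[onz(camera_info(n),[c],z).round(1).tolist() for c,z in ()])
print(ci["R"].round(2),(-ci["R"].T@ci["t"]).round(1))
P=cloud(ci,d); q=p.astype(int); m=(q.max(2)<60)&(P[...,2]>150)&(P[...,2]<190)&(P[...,1]>240)
k,l,st,ce=cv2.connectedComponentsWithStats(m.astype(np.uint8))
for i in range(1,k):
    if st[i,4]>200: a=P[l==i]; t=np.percentile(a[:,2],90); b=a[a[:,2]>t-5]; print(st[i,4],ce[i].round(),t.round(1),((b.max(0)+b.min(0))/2).round(1),(b.max(0)-b.min(0)).round(1))
E
```

```text
t: 2.9
ee_pos: [413.8, 285.4, 241.0]
tcp_rot: [3.141, 0.0, -0.003]
contact_force: [0.0, -0.5, 0.0]
grip_width: -0.002
grasp_force: 0.0
[ 0.23  0.16 -1.    1.72  0.14  1.34 -2.37]
top []
scene []
[[-0.   -1.    0.  ]
 [-0.95  0.    0.32]
 [-0.32  0.   -0.95]] [496.8 285.8 383.8]
```

View pics/w1.png

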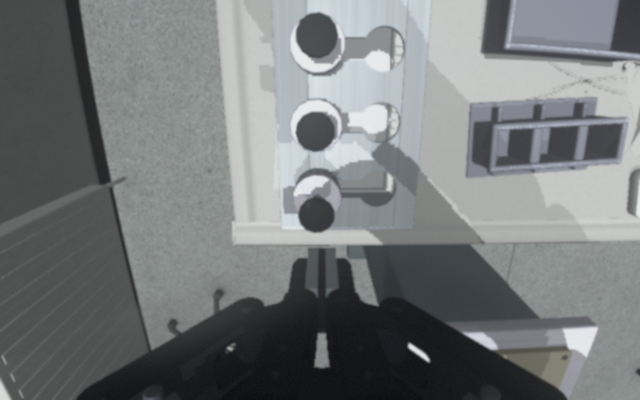

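The wrist view shows discs at about (317,213), (316,132) and (316,36), with the heads and slots visible. I'll check their positions and the depth there.

```bash
python3 - <<'E'
from h import *
ci=camera_info("wrist"); p,d=read_camera("wrist")
uv=[(317,213),(316,132),(316,36)]
print(onz(ci,uv,176).round(1)); print([d[v,u] for u,v in uv], [p[v,u] for u,v in uv], w(ci,uv,[d[v,u] for u,v in uv]).round(1))
print(w(ci,[(345,213),(440,120)],[d[213,345],d[120,440]]).round(1))
E
python3 -m creep '0 0 0 0 0 8;0 0 0 0 0 16;0 0 0 0 0 24;0 0 0 0 0 32;0 0 0 0 0 40;0 0 0 0 0 48;0 0 0 0 0 56;0 0 0 0 0 64;0 0 0 0 0 72;0 0 0 0 0 80;0 0 0 0 0 88;0 0 0 0 0 90;0 0 0 0 0 90;0 0 0 0 0 90'
python3 -m creep '0 0 0 0 0 8;0 0 0 0 0 16;0 0 0 0 0 24;0 0 0 0 0 32;0 0 0 0 0 40;0 0 0 0 0 48;0 0 0 0 0 56;0 0 0 0 0 64;0 0 0 0 0 72;0 0 0 0 0 80;0 0 0 0 0 88;0 0 0 0 0 90;0 0 0 0 0 90;0 0 0 0 0 90'
python3 - <<'E'
from h import *
print(read_state()["joint_pos"].round(2)); rowsfor([(411.5,287,190,180),(411.5,287,168,180)])
ci=camera_info("wrist"); p,d=read_camera("wrist"); cv2.imwrite("pics/w2.png",p[...,::-1]);np.savez("w2.npz",p=p,d=d)
E
```

```text
[[416.1 289.2 176. ]
 [472.  289.5 176. ]
 [529.  289.  176. ]]
[np.float32(221.96135), np.float32(206.04254), np.float32(188.20334)] [array([59, 62, 64], dtype=uint8), array([74, 78, 79], dtype=uint8), array([76, 79, 81], dtype=uint8)] [[416.4 289.2 176.8]
 [471.9 289.5 174.8]
 [529.3 289.  174.2]]
[[ 3.903e+02  2.644e+02  1.097e+02]
 [ 4.656e+02  1.450e+02 -3.000e-01]]
t: 4.4
ee_pos: [419.3, 286.3, 236.4]
tcp_rot: [3.031, 0.039, -0.678]
contact_force: [1.2, -1.3, -3.4]
grip_width: 0.001
grasp_force: 0.0
t: 5.8
ee_pos: [492.3, 109.7, 38.1]
tcp_rot: [2.983, 0.198, -1.66]
contact_force: [0.0, 0.2, -0.7]
grip_width: 0.0
grasp_force: 0.0
[-1.13  0.88  1.34  1.93 -1.05  1.4  -2.6 ]
-19.59 11.34 -9.88 15.8 2.5 85.3
-19.16 11.0 -7.75 15.8 2.5 85.3
```

View pics/w2.png

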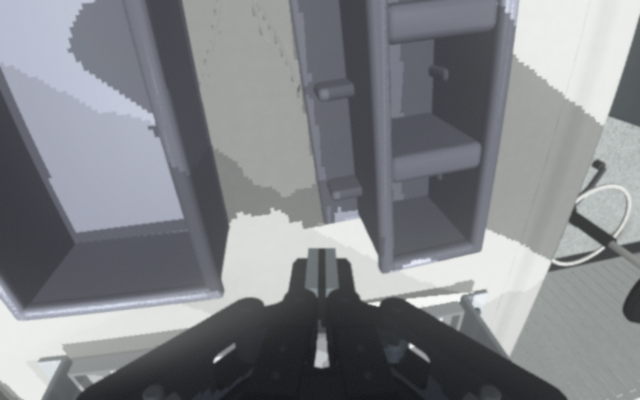

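The picture shows the closed fingers low between the carrier and the box. Turning + about the tool's z drove joint 7 into its limit. I'll lift straight up first, then unwind the other way in small steps.

```bash
python3 - <<'E'
from h import *
s=read_state();print(s["ee_pos"],s["tcp_rot"]); x,y,z=s["ee_pos"]
print(tool(0,0,100), tool(0,0,200)); rowsfor([(x,y,z+200,-95)])
E
```

```text
[489.55583223 107.36141068  35.46943392] [ 2.97949762  0.19646297 -1.66820545]
[-1.95201572  1.58281571 -9.67906654] [ -3.90403145   3.16563142 -19.35813308]
-3.9 3.17 -19.36 9.2 11.3 0.3
```

```bash
python3 -m creep '-0.5 0.4 -2.4 0 0 0;-1 0.8 -4.8 0 0 0;-1 0.8 -4.8 0 0 0;-1 0.8 -4.8 0 0 0'; python3 -c "
from h import *
print(read_state()['joint_pos'].round(2),read_state()['joint_velocities'].round(2))"
```

```text
t: 6.25
ee_pos: [497.4, 97.7, 71.0]
tcp_rot: [2.981, 0.221, -1.636]
contact_force: [0.2, 0.7, -0.2]
grip_width: -0.001
grasp_force: 0.0
[-1.1   0.8   1.34  1.9  -0.97  1.43 -2.6 ] [-0.01  0.02 -0.    0.01 -0.    0.   -0.  ]
```

```bash
python3 -m creep '-1 0.8 -4.8 0 0 0;-2 1.6 -9.6 0 0 0;-3 2.4 -14 0 0 0;-4 3 -20 0 0 0;-4 3 -20 0 0 0;-4 3 -20 0 0 0'; python3 -c "
from h import *
s=read_state();print(s['joint_pos'].round(2)); x,y,z=s['ee_pos'];rowsfor([(x,y,280,-60),(x,y,280,-30),(x,y,280,0)])"
```

```text
t: 6.85
ee_pos: [534.0, 28.2, 205.6]
tcp_rot: [2.97, 0.259, -1.586]
contact_force: [-0.0, 0.0, -1.1]
grip_width: -0.003
grasp_force: 0.0
[-0.91  0.64  1.34  1.65 -0.78  1.65 -2.6 ]
-1.91 1.22 -7.08 5.5 17.1 -29.4
-1.91 1.22 -7.08 0.9 18.5 -59.1
-1.91 1.22 -7.08 -4.1 19.2 -88.8
```

Now I'll unwind to yaw 0, tool vertical, in open space above the boxes.

```bash
python3 -m creep '-1.9 1.2 -7 1.5 5 -8;-1.9 1.2 -7 3 9 -15;-1.9 1.2 -7 4.5 13 -22;-1.9 1.2 -7 5.5 17 -29;-1.9 1.2 -7 4 17.5 -36;-1.9 1.2 -7 3 18 -44;-1.9 1.2 -7 2 18 -51;-1.9 1.2 -7 1 18.5 -59;-1.9 1.2 -7 0 18.7 -66;-1.9 1.2 -7 -1.5 19 -74;-1.9 1.2 -7 -3 19 -81;-1.9 1.2 -7 -4 19 -88;-1.9 1.2 -7 -4 19 -88;-1.9 1.2 -7 -4 19 -88'; python3 -c "
from h import *
s=read_state();print(s['joint_pos'].round(2)); x,y,z=s['ee_pos'];rowsfor([(x,y,280,0),(x,y,280,80)])"
```

```text
t: 8.25
ee_pos: [533.5, 29.2, 278.1]
tcp_rot: [-3.139, 0.004, -0.018]
contact_force: [0.7, 0.3, -0.1]
grip_width: -0.002
grasp_force: 0.0
[-1.13  0.17  1.12  1.67 -0.15  1.4  -1.58]
-0.0 -0.0 -0.19 -0.1 0.2 -1.0
-0.0 -0.0 -0.19 -0.3 0.1 -81.0
```

```bash
python3 -m creep '0 0 0 0 0 -8;0 0 0 0 0 -16;0 0 0 0 0 -24;0 0 0 0 0 -32;0 0 0 0 0 -40;0 0 0 0 0 -48;0 0 0 0 0 -56;0 0 0 0 0 -64;0 0 0 0 0 -72;0 0 0 0 0 -80;0 0 0 0 0 -88;0 0 0 0 0 -91;0 0 0 0 0 -91'; python3 -c "
from h import *
s=read_state();print(s['joint_pos'].round(2)); x,y,z=s['ee_pos'];rowsfor([(450,200,270,90),(450,200,270,179),(411.5,287,210,90)])
p,d=read_camera('top'); np.savez('top1.npz',p=p,d=d); cv2.imwrite('pics/top1.png',p[120:290,180:440,::-1].repeat(3,0).repeat(3,1))"
```

```text
t: 9.55
ee_pos: [533.6, 29.2, 278.2]
tcp_rot: [-3.138, -0.002, 1.572]
contact_force: [-0.3, 0.8, 0.3]
grip_width: 0.001
grasp_force: 0.0
[-0.96  0.13  0.91  1.66 -0.11  1.4  -0.03]
17.09 -8.34 0.89 -0.2 -0.1 0.1
17.09 -8.34 0.89 -0.1 -0.3 -88.9
25.78 -12.16 6.92 -0.2 -0.1 0.1
```

View pics/top1.png

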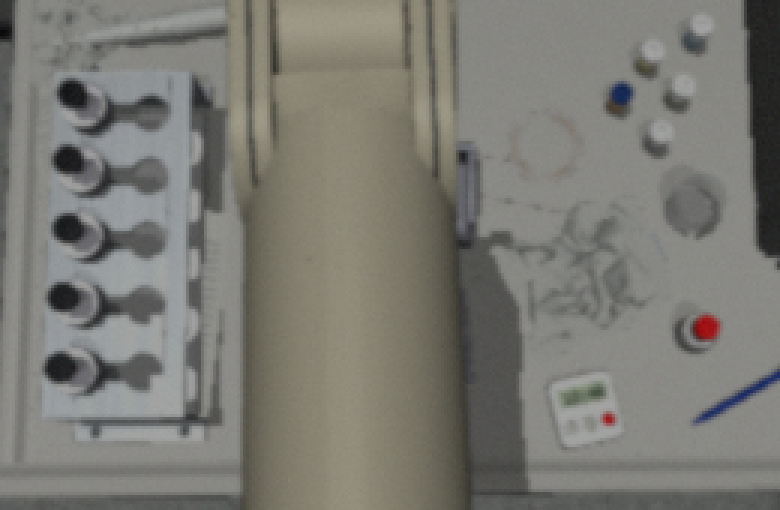

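The rack and syringes are undisturbed and the discs are in place. Next is moving above the nearest slot.

```bash
python3 -m creep '17 -8.3 0 0 0 0;17 -8.3 0 0 0 0;17 -8.3 0 0 0 0;17 -8.3 0 0 0 0;17 -8.3 0 0 0 0;25.8 -12 6 0 0 0;25.8 -12 6 0 0 0;25.8 -12 6 0 0 0;25.8 -12 8 0 0 0;25.8 -12 8 0 0 0'; python3 -c "
from h import *
s=read_state();print(s['joint_pos'].round(2),s['ee_pos']); rowsfor([(413.5,287.5,185,90),(413.5,287.5,169,90)])"
```

```text
t: 10.6
ee_pos: [411.9, 285.9, 197.4]
tcp_rot: [-3.136, 0.001, 1.572]
contact_force: [0.4, -1.0, 0.1]
grip_width: 0.002
grasp_force: 0.0
[-1.31  0.08  0.65  1.85 -0.05  1.23 -0.64] [411.88130231 285.87459037 197.40086461]
0.16 0.17 1.24 -0.3 0.1 0.1
0.17 0.18 2.84 -0.3 0.1 0.1
```

```bash
cat > guard.py <<'E'
import sys
from h import *
s=read_state(); f=s["contact_force"]; print("z %.1f F %s"%(s["ee_pos"][2],f.round(1)))
sys.exit(abs(f[2])>float(sys.argv[1]))
E
python3 -m creep '0.2 0.2 1.2 0 0 0;0.2 0.2 1.6 0 0 0;0.2 0.2 2 0 0 0;0.2 0.2 2.4 0 0 0;0.2 0.2 2.8 0 0 0' | grep -E 'pos|force' && python3 guard.py 12 && python3 -m creep '0 0 0.1 0 0 0;0 0 0.1 0 0 0' >/dev/null && python3 guard.py 12 && python3 -m creep '0 0 0.1 0 0 0;0 0 0.1 0 0 0' >/dev/null && python3 guard.py 12 && python3 -m creep '0 0 0.1 0 0 0;0 0 0.1 0 0 0' >/dev/null && python3 guard.py 12 && python3 -m creep '0 0 0.1 0 0 0;0 0 0.1 0 0 0' >/dev/null && python3 guard.py 12
```

```text
ee_pos: [415.0, 288.9, 171.7]
contact_force: [-0.1, -0.4, 3.9]
grasp_force: 1.8
z 171.7 F [-0.1 -0.4  3.9]False
```

```bash
sed -i 's/sys.exit(abs(f\[2\])>float(sys.argv\[1\]))/sys.exit(int(abs(f[2])>float(sys.argv[1])))/' guard.py
g="python3 guard.py 12"
python3 -m creep '0 0 0.15 0 0 0;0 0 0.3 0 0 0;0 0 0.3 0 0 0' >/dev/null; $g && python3 -m creep '0 0 0.1 0 0 0;0 0 0.1 0 0 0' >/dev/null && $g && python3 -m creep '0 0 0.1 0 0 0;0 0 0.1 0 0 0' >/dev/null && $g && python3 -m creep '0 0 0.1 0 0 0;0 0 0.1 0 0 0' >/dev/null && $g  && python3 -m creep '0 0 0.1 0 0 0;0 0 0.1 0 0 0' >/dev/null && $g  && python3 -m creep '0 0 0.1 0 0 0;0 0 0.1 0 0 0' >/dev/null && $g  && python3 -m creep '0 0 0.1 0 0 0;0 0 0.1 0 0 0' >/dev/null && $g  && python3 -m creep '0 0 0.1 0 0 0;0 0 0.1 0 0 0' >/dev/null && $g  && python3 -m creep '0 0 0.1 0 0 0;0 0 0.1 0 0 0' >/dev/null && $g  && python3 -m creep '0 0 0.1 0 0 0;0 0 0.1 0 0 0' >/dev/null && $g
```

```text
z 168.4 F [ 1.6 -1.6  1.3]
z 167.5 F [ 1.3 -0.6  1.8]
z 166.4 F [ 2.2 -0.1  3.2]
z 165.3 F [ 0.8 -0.2  2.1]
z 164.3 F [0.9 0.2 2. ]
z 163.3 F [ 0.8 -1.   2.3]
z 162.3 F [ 2.2 -0.1  2.3]
z 161.3 F [ 1.6 -0.3  2.2]
z 160.3 F [ 1.9 -0.6  2.2]
z 159.3 F [ 1.6 -0.8  1.9]
```

```bash
g="python3 guard.py 9"
python3 -m creep '0 0 0.1 0 0 0;0 0 0.2 0 0 0' >/dev/null; $g && python3 -m creep '0 0 0.1 0 0 0;0 0 0.2 0 0 0' >/dev/null && $g && python3 -m creep '0 0 0.1 0 0 0;0 0 0.2 0 0 0' >/dev/null && $g && python3 -m creep '0 0 0.1 0 0 0;0 0 0.2 0 0 0' >/dev/null && $g  && python3 -m creep '0 0 0.1 0 0 0;0 0 0.2 0 0 0' >/dev/null && $g  && python3 -m creep '0 0 0.1 0 0 0;0 0 0.1 0 0 0' >/dev/null && $g  && python3 -m creep '0 0 0.1 0 0 0;0 0 0.1 0 0 0' >/dev/null && $g  && python3 -m creep '0 0 0.1 0 0 0;0 0 0.1 0 0 0' >/dev/null && $g  && python3 -m creep '0 0 0.1 0 0 0;0 0 0.1 0 0 0' >/dev/null && $g  && python3 -m creep '0 0 0.1 0 0 0;0 0 0.1 0 0 0' >/dev/null && $g
```

```text
z 157.4 F [ 1.3 -1.4  3.5]
z 155.3 F [ 1.8 -0.7  3.2]
z 153.4 F [ 1.5 -1.1  2.9]
z 151.3 F [ 1.9 -0.9  3.4]
z 149.3 F [ 1.2 -1.3  2.9]
z 148.2 F [ 1.5 -0.1  1.9]
z 147.2 F [1.8 1.2 1.4]
z 147.1 F [-1.9 -3.6 10.5]
```

Syringe A (x=413) goes home at 147.1, so it is sound. Next is x=471.

```bash
g="python3 guard.py 9"
python3 -m creep '0 0 -2 0 0 0;0 0 -4.5 0 0 0;-.1 3 -4.5 0 0 0;-.1 5.7 -4.5 0 0 0;-.1 5.7 -4.5 0 0 0;-.1 5.7 -4.5 0 0 0;-.1 5.7 -3.5 0 0 0;-.1 5.7 -3.1 0 0 0;-.1 5.7 -2.8 0 0 0;-.1 5.7 -2.5 0 0 0;-.1 5.7 -2.2 0 0 0;-.1 5.7 -2.2 0 0 0' | grep pos; $g && python3 -m creep '0 0 0.1 0 0 0;0 0 0.2 0 0 0' >/dev/null && $g && python3 -m creep '0 0 0.1 0 0 0;0 0 0.2 0 0 0' >/dev/null && $g && python3 -m creep '0 0 0.1 0 0 0;0 0 0.2 0 0 0' >/dev/null && $g && python3 -m creep '0 0 0.1 0 0 0;0 0 0.2 0 0 0' >/dev/null && $g  && python3 -m creep '0 0 0.1 0 0 0;0 0 0.2 0 0 0' >/dev/null && $g && python3 -m creep '0 0 0.1 0 0 0;0 0 0.2 0 0 0' >/dev/null && $g && python3 -m creep '0 0 0.1 0 0 0;0 0 0.2 0 0 0' >/dev/null && $g && python3 -m creep '0 0 0.1 0 0 0;0 0 0.2 0 0 0' >/dev/null && $g && python3 -m creep '0 0 0.1 0 0 0;0 0 0.2 0 0 0' >/dev/null && $g && python3 -m creep '0 0 0.1 0 0 0;0 0 0.1 0 0 0' >/dev/null && $g  && python3 -m creep '0 0 0.1 0 0 0;0 0 0.1 0 0 0' >/dev/null && $g  && python3 -m creep '0 0 0.1 0 0 0;0 0 0.1 0 0 0' >/dev/null && $g  && python3 -m creep '0 0 0.1 0 0 0;0 0 0.1 0 0 0' >/dev/null && $g  && python3 -m creep '0 0 0.1 0 0 0;0 0 0.1 0 0 0' >/dev/null && $g
```

```text
ee_pos: [471.3, 288.2, 167.9]
z 167.9 F [ 0.9 -0.4 -0.4]
z 166.4 F [-1.2 -0.5  3.3]
z 164.3 F [-0.1 -1.9  3.8]
z 162.2 F [ 0.3 -0.4  3.7]
z 160.2 F [-0.3 -0.9  3.7]
z 158.2 F [ 0.5 -0.2  3.6]
z 157.0 F [-2.2 -3.3 19.1]
```

B (x=471) stops dead at 157 (travel 20 mm), so it is a reject. Next is x=528.5.

```bash
g="python3 guard.py 9"
python3 -m creep '0 0 -2 0 0 0;0 0 -3.8 0 0 0;0 3 -3.8 0 0 0;0 5.7 -3.8 0 0 0;0 5.7 -3.8 0 0 0;0 5.7 -3.8 0 0 0;0 5.7 -2.5 0 0 0;0 5.7 -2.1 0 0 0;0 5.7 -1.8 0 0 0;0 5.7 -1.5 0 0 0;0 5.7 -1.2 0 0 0;0 5.7 -1.2 0 0 0' | grep pos; $g && python3 -m creep '0 0 0.1 0 0 0;0 0 0.2 0 0 0' >/dev/null && $g && python3 -m creep '0 0 0.1 0 0 0;0 0 0.2 0 0 0' >/dev/null && $g && python3 -m creep '0 0 0.1 0 0 0;0 0 0.2 0 0 0' >/dev/null && $g && python3 -m creep '0 0 0.1 0 0 0;0 0 0.2 0 0 0' >/dev/null && $g  && python3 -m creep '0 0 0.1 0 0 0;0 0 0.2 0 0 0' >/dev/null && $g && python3 -m creep '0 0 0.1 0 0 0;0 0 0.2 0 0 0' >/dev/null && $g && python3 -m creep '0 0 0.1 0 0 0;0 0 0.2 0 0 0' >/dev/null && $g && python3 -m creep '0 0 0.1 0 0 0;0 0 0.2 0 0 0' >/dev/null && $g && python3 -m creep '0 0 0.1 0 0 0;0 0 0.2 0 0 0' >/dev/null && $g && python3 -m creep '0 0 0.1 0 0 0;0 0 0.1 0 0 0' >/dev/null && $g  && python3 -m creep '0 0 0.1 0 0 0;0 0 0.1 0 0 0' >/dev/null && $g  && python3 -m creep '0 0 0.1 0 0 0;0 0 0.1 0 0 0' >/dev/null && $g  && python3 -m creep '0 0 0.1 0 0 0;0 0 0.1 0 0 0' >/dev/null && $g  && python3 -m creep '0 0 0.1 0 0 0;0 0 0.1 0 0 0' >/dev/null && $g
```

```text
ee_pos: [528.4, 288.4, 167.8]
z 167.8 F [-0.7 -0.1  0.3]
z 166.3 F [-0.6  0.1  2.8]
z 164.2 F [-0.6 -0.5  3.1]
z 162.1 F [-0.  -0.   3.1]
z 160.0 F [0.5 0.  3.1]
z 158.0 F [ 0.4 -0.5  3.4]
z 156.0 F [ 0.9 -0.5  3.5]
z 154.0 F [1.7 0.  3.3]
z 152.0 F [ 1.7 -0.4  3.6]
z 150.0 F [2.2 0.8 2.3]
z 148.8 F [ 1.5 -0.5  2.3]
z 147.8 F [ 0.2 -0.7  1.8]
z 147.2 F [-0.1  0.4  4.6]
z 147.1 F [-3.  -2.  12.8]
```

C (x=528) is sound. Next is x=586.

```bash
g="python3 guard.py 9"
python3 -m creep '0 0 -2 0 0 0;0 0 -4.5 0 0 0;0 3 -4.5 0 0 0;0 5.8 -4.5 0 0 0;0 5.8 -4.5 0 0 0;0 5.8 -4.5 0 0 0;0 5.8 -3.5 0 0 0;0 5.8 -3.1 0 0 0;0 5.8 -2.8 0 0 0;0 5.8 -2.5 0 0 0;0 5.8 -2.2 0 0 0;0 5.8 -2.2 0 0 0' | grep pos; $g && python3 -m creep '0 0 0.1 0 0 0;0 0 0.2 0 0 0' >/dev/null && $g && python3 -m creep '0 0 0.1 0 0 0;0 0 0.2 0 0 0' >/dev/null && $g && python3 -m creep '0 0 0.1 0 0 0;0 0 0.2 0 0 0' >/dev/null && $g && python3 -m creep '0 0 0.1 0 0 0;0 0 0.2 0 0 0' >/dev/null && $g  && python3 -m creep '0 0 0.1 0 0 0;0 0 0.2 0 0 0' >/dev/null && $g && python3 -m creep '0 0 0.1 0 0 0;0 0 0.2 0 0 0' >/dev/null && $g && python3 -m creep '0 0 0.1 0 0 0;0 0 0.2 0 0 0' >/dev/null && $g && python3 -m creep '0 0 0.1 0 0 0;0 0 0.2 0 0 0' >/dev/null && $g && python3 -m creep '0 0 0.1 0 0 0;0 0 0.2 0 0 0' >/dev/null && $g && python3 -m creep '0 0 0.1 0 0 0;0 0 0.1 0 0 0' >/dev/null && $g  && python3 -m creep '0 0 0.1 0 0 0;0 0 0.1 0 0 0' >/dev/null && $g  && python3 -m creep '0 0 0.1 0 0 0;0 0 0.1 0 0 0' >/dev/null && $g  && python3 -m creep '0 0 0.1 0 0 0;0 0 0.1 0 0 0' >/dev/null && $g  && python3 -m creep '0 0 0.1 0 0 0;0 0 0.1 0 0 0' >/dev/null && $g
```

```text
ee_pos: [586.2, 288.7, 167.4]
z 167.4 F [0.3 0.9 0.6]
z 166.0 F [-2.5 -0.2  3. ]
z 164.1 F [-2.4 -0.2 13. ]
```

```bash
g="python3 guard.py 9"
python3 -m creep '0 0 0.05 0 0 0;0 0 0.05 0 0 0;0 0 0.05 0 0 0' >/dev/null; $g;  python3 -m creep '0 0 -2 0 0 0;0 0 -3.2 0 0 0;0 3 -3.2 0 0 0;0 5.8 -3.2 0 0 0;0 5.8 -3.2 0 0 0;0 5.8 -3.2 0 0 0;0 5.8 -2 0 0 0;0 5.8 -1.5 0 0 0;0 5.8 -1.1 0 0 0;0 5.8 -0.8 0 0 0;0 5.8 -0.5 0 0 0;0 5.8 -0.5 0 0 0' | grep pos; $g && python3 -m creep '0 0 0.1 0 0 0;0 0 0.2 0 0 0' >/dev/null && $g && python3 -m creep '0 0 0.1 0 0 0;0 0 0.2 0 0 0' >/dev/null && $g && python3 -m creep '0 0 0.1 0 0 0;0 0 0.2 0 0 0' >/dev/null && $g && python3 -m creep '0 0 0.1 0 0 0;0 0 0.2 0 0 0' >/dev/null && $g  && python3 -m creep '0 0 0.1 0 0 0;0 0 0.2 0 0 0' >/dev/null && $g && python3 -m creep '0 0 0.1 0 0 0;0 0 0.2 0 0 0' >/dev/null && $g && python3 -m creep '0 0 0.1 0 0 0;0 0 0.2 0 0 0' >/dev/null && $g && python3 -m creep '0 0 0.1 0 0 0;0 0 0.2 0 0 0' >/dev/null && $g && python3 -m creep '0 0 0.1 0 0 0;0 0 0.2 0 0 0' >/dev/null && $g && python3 -m creep '0 0 0.1 0 0 0;0 0 0.1 0 0 0' >/dev/null && $g  && python3 -m creep '0 0 0.1 0 0 0;0 0 0.1 0 0 0' >/dev/null && $g  && python3 -m creep '0 0 0.1 0 0 0;0 0 0.1 0 0 0' >/dev/null && $g  && python3 -m creep '0 0 0.1 0 0 0;0 0 0.1 0 0 0' >/dev/null && $g  && python3 -m creep '0 0 0.1 0 0 0;0 0 0.1 0 0 0' >/dev/null && $g
```

```text
z 164.2 F [-3.7 -0.1  9.3]
ee_pos: [644.3, 288.9, 167.9]
z 167.9 F [-0.4 -0.7 -0.3]
z 166.5 F [-1.4 -0.1  3. ]
z 164.3 F [-2.1  0.5  3.5]
z 162.2 F [-0.6  1.1  3.1]
z 160.1 F [-1.4  0.1  3.5]
z 158.1 F [-0.2  0.2  4. ]
z 156.1 F [0.2 0.  3.7]
z 154.1 F [0.8 1.  3.8]
z 152.1 F [0.5 0.6 3.8]
z 150.1 F [-0.3  1.3  3.6]
z 148.9 F [1.1 0.5 0.9]
z 148.0 F [1.2 0.  1.8]
z 147.3 F [0.1 1.2 3.6]
z 147.2 F [-1.2 -0.2 10.6]
```

D (x=586) is jammed at 164 and E (x=644) is sound. I'll lift, turn so the fingers close along y, and open.

```bash
python3 -m creep '0 0 -2 0 0 0;0 0 -6 0 0 0;0 0 -6 0 0 -8;0 0 -6 0 0 -16;0 0 -6 0 0 -24;0 0 -6 0 0 -32;0 0 -6 0 0 -40;0 0 -6 0 0 -48;0 0 -6 0 0 -56;0 0 -6 0 0 -64;0 0 -6 0 0 -72;0 0 -6 0 0 -80;0 0 -6 0 0 -88;0 0 -6 0 0 -90;0 0 -6 0 0 -90' 1; python3 -c "
from h import *
s=read_state();print(s['joint_pos'].round(2),s['ee_pos']); rowsfor([(643.8,287.5,170,180),(643.8,287.5,112,180)])
ci=camera_info('wrist'); p,d=read_camera('wrist'); cv2.imwrite('pics/w3.png',p[...,::-1]);np.savez('w3.npz',p=p,d=d)"
```

```text
t: 28.2
ee_pos: [644.4, 288.4, 205.5]
tcp_rot: [3.14, -0.005, -3.138]
contact_force: [0.3, 0.2, 0.6]
grip_width: 0.998
grasp_force: 0.0
[-0.73  0.54  0.38  1.26 -0.2   1.37  1.21] [644.35318125 288.36407258 205.45497889]
0.04 -0.09 3.55 0.1 -0.3 0.2
0.01 -0.1 9.35 0.1 -0.3 0.2
```

View pics/w3.png

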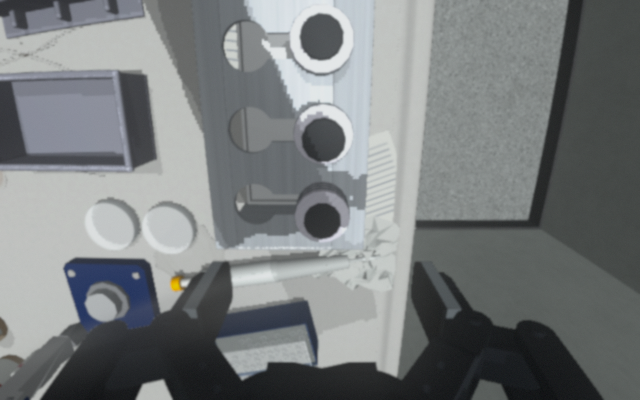

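```bash
python3 -c "
from h import *
z=np.load('w3.npz');ci=camera_info('wrist');uv=[(255,202),(249,129),(245,45)];print(onz(ci,uv,110).round(1));print(onz(ci,[(322,215),(323,135),(321,37)],140).round(1))"
python3 -m creep '0 -.1 2 0 0 0;0 -.1 4 0 0 0;0 -.1 6 0 0 0;0 -.1 7 0 0 0;0 -.1 8 0 0 0;0 -.1 9 0 0 0;0 -.1 9.6 0 0 0;0 -.1 9.6 0 0 0' && python3 guard.py 8 && python3 -m creep '0 0 0 0 0 0;0 0 0 0 0 0;0 0 0 0 0 0;0 0 0 0 0 0;0 0 0 0 0 0;0 0 0 0 0 0;0 0 0 0 0 0;0 0 0 0 0 0' -1
```

```text
[[644.4 236.7 110. ]
 [587.3 235.7 110. ]
 [529.7 236.3 110. ]]
[[643.7 289.7 140. ]
 [588.1 290.2 140. ]
 [529.6 288.8 140. ]]
t: 29.05
ee_pos: [644.1, 287.8, 109.4]
tcp_rot: [3.14, -0.004, -3.139]
contact_force: [0.6, 0.7, -0.4]
grip_width: 0.997
grasp_force: 0.0
z 109.4 F [ 0.6  0.7 -0.4]
t: 29.85
ee_pos: [644.9, 287.9, 111.0]
tcp_rot: [3.139, -0.002, -3.139]
contact_force: [-0.9, -0.8, 5.7]
grip_width: 0.45
grasp_force: 60.4
```

```bash
python3 -m creep '0 0 -0.25 0 0 0;0 0 -0.25 0 0 0;0 -1 -0.25 0 0 0;0 -2 -0.25 0 0 0;0 -3 -0.25 0 0 0;0 -4 -0.25 0 0 0;0 -4.7 -0.25 0 0 0;0 -5.2 -0.25 0 0 0;0 -5.2 -0.25 0 0 0;0 -5.2 -0.25 0 0 0' | grep -E "pos|conta|gras"; python3 guard.py 15 && python3 -m creep '0 0 -0.5 0 0 0;0 0 -1 0 0 0;0 0 -1.5 0 0 0' | grep -E "pos|conta|gras"; python3 guard.py 15 && python3 -m creep '0 0 -1 0 0 0;0 0 -3 0 0 0;0 0 -6 0 0 0;0 0 -8.5 0 0 0;0 0 -10 0 0 0;0 0 -10 0 0 0' | grep -E "pos|conta|gras"
```

```text
ee_pos: [644.5, 236.3, 112.6]
contact_force: [0.0, 0.2, -1.4]
grasp_force: 60.3
z 112.6 F [ 0.   0.2 -1.4]
ee_pos: [644.7, 236.3, 128.2]
contact_force: [-1.0, 0.4, -1.8]
grasp_force: 60.3
z 128.2 F [-1.   0.4 -1.8]
ee_pos: [646.0, 235.8, 230.3]
contact_force: [0.3, 0.7, -1.9]
grasp_force: 60.4
```

E is held, off the rack. Re-measure the carrier and box before placing.

```bash
cat > loc.py <<'E'
from h import *
for n in("top","scene"):
    p,d=read_camera(n); P=cloud(camera_info(n),d)
    m=(P[...,2]>48)&(P[...,2]<60)&(P[...,1]<180)&(P[...,1]>-120)&(P[...,0]>280)&(P[...,0]<680)
    k,l,st,ce=cv2.connectedComponentsWithStats(cv2.morphologyEx(m.astype(np.uint8),cv2.MORPH_CLOSE,np.ones((5,5)) if n=="scene" else np.ones((3,3))))
    for i in range(1,k):
        if st[i,4]>60: q=P[(l==i)&m]; c,s,a=cv2.minAreaRect(q[:,:2].astype(np.float32)); print(n,st[i,4],np.round(c,1),np.round(s,1),round(a,1))
    cv2.imwrite(f"pics/{n}_last.png",cv2.resize((p[120:290,180:440] if n=="top" else p[140:350,120:430])[...,::-1],None,fx=2.5,fy=2.5))
s=read_state(); print(s["ee_pos"].round(1),s["tcp_rot"].round(3),s["joint_pos"].round(2),s["grasp_force"])
E
python3 loc.py
```

```text
top 392 [583.4  25.1] [162.7  93.8] 88.2
top 482 [445.3  28.5] [ 52.2 155.7] 4.2
scene 488 [581.5  24.3] [167.6  97.1] 88.4
scene 614 [443.1  29.9] [ 54.9 156.8] 4.8
[644.7 235.6 226.7] [ 3.139 -0.004 -3.138] [-0.68  0.49  0.39  1.3  -0.19  1.39  1.28] 60.403146743774414
```

```bash
python3 -c "
from h import *
rowsfor([(645,236,235,180),(448.3,-22.8,230,94.4)])"
```

```text
-0.03 0.05 -0.83 0.1 -0.2 0.2
19.72 -25.77 -0.31 -0.1 -0.3 85.8
```

```bash
python3 -m creep '2 -2.6 -0.3 0 0 8;4 -5.2 -0.3 0 0 16;6 -7.8 -0.3 0 0 24;8 -10.4 -0.3 0 0 32;10 -13 -0.3 0 0 40;12 -15.6 -0.3 0 0 48;14 -18.2 -0.3 0 0 56;16 -20.8 -0.3 0 0 64;18 -23.4 -0.3 0 0 72;19.7 -25.8 -0.3 0 0 80;19.7 -25.8 -0.3 0 0 85.8;19.7 -25.8 -0.3 0 0 85.8;19.7 -25.8 -0.3 0 0 85.8'; python3 -c "
from h import *
rowsfor([(448.3,-22.8,100,94.4),(448.3,-22.8,86,94.4)])"
```

```text
t: 33.15
ee_pos: [448.5, -22.6, 229.8]
tcp_rot: [-3.137, -0.002, 1.651]
contact_force: [0.1, 0.9, -2.3]
grip_width: 0.453
grasp_force: 60.6
-0.05 0.04 12.98 -0.2 -0.1 0.2
-0.06 0.05 14.38 -0.2 -0.1 0.2
```

```bash
python3 loc.py
```

```text
top 156 [584.9  76.6] [59.4 94.4] 88.6
top 209 [442.   75.5] [51.9 61. ] 5.0
scene 497 [582.3  24.3] [166.6  98.6] 88.9
scene 621 [443.7  28.4] [ 54.7 157.7] 4.2
[448.7 -22.5 230. ] [-3.138e+00 -2.000e-03  1.651e+00] [-0.71 -0.11  0.62  1.93  0.06  1.31 -0.02] 60.62059164047241
```

View pics/scene_last.png

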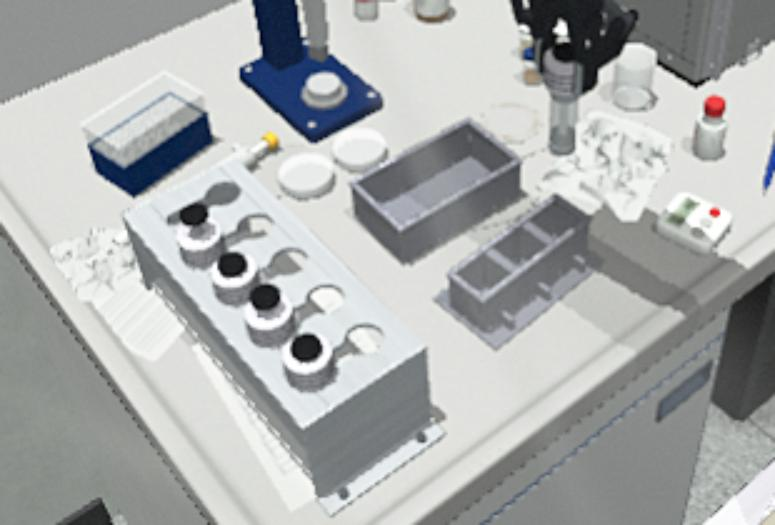

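The syringe hangs straight in the gripper at (563,110) and the carrier has not moved. Lowering into its −y cell.

```bash
python3 -m creep '0 0 4 0 0 0;0 0 8 0 0 0;0 0 10 0 0 0;0 0 11.5 0 0 0;0 0 13 0 0 0;0 0 13.6 0 0 0;0 0 14.1 0 0 0;0 0 14.3 0 0 0;0 0 14.3 0 0 0' | grep -E "pos|conta"; python3 guard.py 10 && python3 -m creep '0 0 0.1 0 0 0;0 0 0.15 0 0 0' | grep -E "pos|conta"; python3 guard.py 15
```

```text
ee_pos: [448.5, -22.6, 87.7]
contact_force: [-0.6, -0.0, -1.1]
z 87.7 F [-0.6 -0.  -1.1]
ee_pos: [448.6, -22.6, 86.4]
contact_force: [-0.1, 1.0, -1.8]
z 86.4 F [-0.1  1.  -1.8]
```

```bash
python3 -m creep '0 0 0.1 0 0 0;0 0 0.2 0 0 0;0 0 0.2 0 0 0' | grep -E "pos|conta"; python3 guard.py 20; python3 -m creep '0 0 0 0 0 0;0 0 0 0 0 0;0 0 0 0 0 0;0 0 0 0 0 0;0 0 0 0 0 0;0 0 -2 0 0 0;0 0 -5 0 0 0;0 0 -10 0 0 0;0 0 -14 0 0 0;0 0 -14 0 0 0' 1; python3 -c "
from h import *
rowsfor([(528.5,236,235,180),(528.5,288,215,180)])"
```

```text
ee_pos: [448.3, -22.7, 84.0]
contact_force: [0.7, 0.2, -1.3]
z 84.0 F [ 0.7  0.2 -1.3]
t: 35.65
ee_pos: [451.3, -23.0, 229.1]
tcp_rot: [3.137, -0.005, 1.647]
contact_force: [0.4, -0.1, -0.6]
grip_width: 1.001
grasp_force: 0.0
25.23 9.68 -0.43 0.4 -0.0 -85.6
30.41 10.06 1.6 0.4 -0.0 -85.6
```

```bash
python3 -m creep '3 1 0 0 0 -8;6 2 0 0 0 -16;9 3 0 0 0 -24;12 4 0 0 0 -32;15 5 0 0 0 -40;18 6 0 0 0 -48;21 7 0 0 0 -56;24 8 0 0 0 -64;27 9 0 0 0 -72;30 10 1 0 0 -80;30.4 10 1.6 0 0 -85.6;30.4 10 1.6 0 0 -85.6;30.4 10 1.6 0 0 -85.6'; python3 loc.py;  python3 -c "
from h import *
rowsfor([(528.7,288,109.5,180)])"
```

```text
t: 36.95
ee_pos: [525.3, 286.9, 208.3]
tcp_rot: [3.14, -0.004, 3.137]
contact_force: [-0.5, 0.7, 0.7]
grip_width: 0.993
grasp_force: 0.0
top 393 [583.6  25. ] [162.5  94.4] 88.2
top 463 [445.5  28.5] [ 52.1 155.6] 4.3
scene 482 [581.7  25.5] [164.8  97.4] 89.1
scene 648 [444.  29.] [ 55.1 158.4] 5.0
[525.6 286.7 209. ] [ 3.139e+00 -3.000e-03  3.137e+00] [-0.9   0.29  0.4   1.59 -0.12  1.29  1.09] 0.0
-0.34 0.11 9.95 0.1 -0.2 -0.2
```

View pics/scene_last.png

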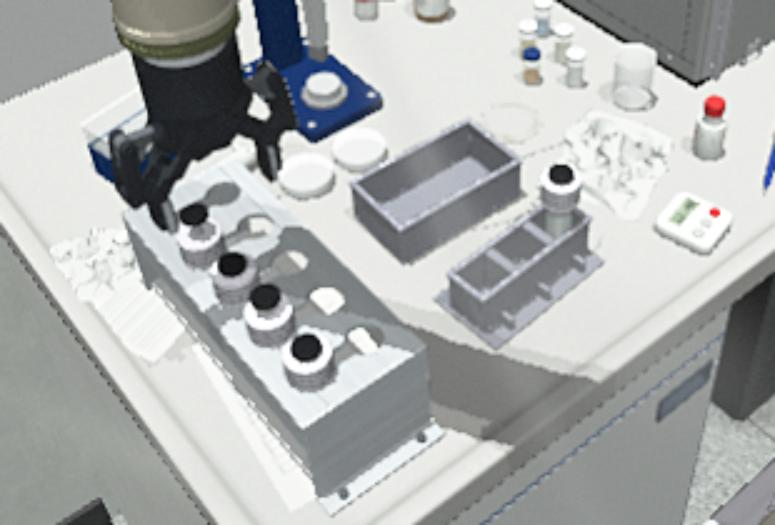

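E stands upright in the far cell. Now picking C.

```bash
python3 -m creep '-.3 .1 0 0 0 0;-.3 .1 2 0 0 0;-.3 .1 4 0 0 0;-.3 .1 6 0 0 0;-.3 .1 7 0 0 0;-.3 .1 8 0 0 0;-.3 .1 9 0 0 0;-.3 .1 9.9 0 0 0;-.3 .1 9.9 0 0 0' | grep -E "pos|conta"; python3 guard.py 8 && python3 -m creep '0 0 0 0 0 0;0 0 0 0 0 0;0 0 0 0 0 0;0 0 0 0 0 0;0 0 0 0 0 0;0 0 0 0 0 0;0 0 0 0 0 0' -1 | grep -E "pos|conta|gr"; python3 guard.py 15 && python3 -m creep '0 0 -0.25 0 0 0;0 0 -0.25 0 0 0;0 -1 -0.25 0 0 0;0 -2 -0.25 0 0 0;0 -3 -0.25 0 0 0;0 -4 -0.25 0 0 0;0 -4.7 -0.25 0 0 0;0 -5.2 -0.25 0 0 0;0 -5.2 -0.25 0 0 0;0 -5.2 -0.25 0 0 0' | grep -E "pos|conta|gras"; python3 guard.py 12 && python3 -m creep '0 0 -0.5 0 0 0;0 0 -1 0 0 0;0 0 -1.5 0 0 0' | grep -E "pos|conta|gras"; python3 guard.py 12 && python3 -m creep '0 0 -1 0 0 0;0 0 -3 0 0 0;0 0 -6 0 0 0;0 0 -8.5 0 0 0;0 0 -10 0 0 0;0 0 -10 0 0 0' | grep -E "pos|conta|gras"; python3 -c "
from h import *
rowsfor([(444.3,29,230,94.4)])"
```

```text
ee_pos: [527.4, 288.7, 108.4]
contact_force: [1.1, -0.1, -0.1]
z 108.4 F [ 1.1 -0.1 -0.1]
ee_pos: [528.3, 289.3, 110.4]
contact_force: [-0.9, -0.6, 5.1]
grip_width: 0.447
grasp_force: 60.3
z 110.4 F [-0.9 -0.6  5.1]
ee_pos: [527.8, 237.3, 112.0]
contact_force: [0.8, -0.4, -2.0]
grasp_force: 60.3
z 112.0 F [ 0.8 -0.4 -2. ]
ee_pos: [528.0, 237.3, 127.5]
contact_force: [0.1, 0.1, -1.4]
grasp_force: 60.3
z 127.5 F [ 0.1  0.1 -1.4]
ee_pos: [529.2, 237.1, 229.3]
contact_force: [-0.8, -0.6, -2.3]
grasp_force: 60.4
8.48 -20.81 -0.17 0.2 -0.2 85.6
```

```bash
python3 -m creep '.8 -2.1 -.2 0 0 8;1.7 -4.2 -.2 0 0 16;2.5 -6.2 -.2 0 0 24;3.4 -8.3 -.2 0 0 32;4.2 -10.4 -.2 0 0 40;5 -12.5 -.2 0 0 48;6 -14.6 -.2 0 0 56;6.8 -16.6 -.2 0 0 64;7.6 -18.7 -.2 0 0 72;8.5 -20.8 -.2 0 0 80;8.5 -20.8 -.2 0 0 85.6;8.5 -20.8 -.2 0 0 85.6;8.5 -20.8 -.2 0 0 85.6'|grep pos; python3 loc.py; python3 -c "
from h import *
rowsfor([(444.3,29,87,94.4)])"
```

```text
ee_pos: [442.8, 29.0, 228.0]
top 90 [627.8  67.4] [20.4 80.8] 12.4
top 103 [581.1 -35.7] [39.7 92.1] 89.1
scene 466 [581.   24.7] [165.4  98.7] 88.7
scene 643 [443.8  29.2] [ 54.3 156.3] 4.1
[443.1  29.2 228.2] [-3.138e+00 -2.000e-03  1.650e+00] [-0.77 -0.11  0.57  1.94  0.06  1.3  -0.14] 60.529847145080566
-0.06 0.18 14.12 -0.2 -0.1 0.2
```

```bash
python3 -m creep '0 .15 4 0 0 0;0 .15 8 0 0 0;0 .15 10 0 0 0;0 .15 11.5 0 0 0;0 .15 13 0 0 0;0 .15 13.6 0 0 0;0 .15 14.1 0 0 0;0 .15 14.1 0 0 0' | grep -E "pos|conta"; python3 guard.py 10 && python3 -m creep '0 0 0.1 0 0 0;0 0 0.2 0 0 0;0 0 0.3 0 0 0;0 0 .3 0 0 0' | grep -E "pos|conta"; python3 guard.py 20 && python3 -m creep '0 0 0 0 0 0;0 0 0 0 0 0;0 0 0 0 0 0;0 0 0 0 0 0;0 0 0 0 0 0;0 0 -2 0 0 0;0 0 -5 0 0 0;0 0 -10 0 0 0;0 0 -14 0 0 0;0 0 -14 0 0 0' 1| grep -E "pos|conta"; python3 -c "
from h import *
rowsfor([(412.8,288.5,210,180)])"
```

```text
ee_pos: [444.1, 29.3, 87.5]
contact_force: [0.2, 0.6, -1.5]
z 87.5 F [ 0.2  0.6 -1.5]
ee_pos: [444.2, 29.2, 84.8]
contact_force: [-0.3, -0.5, -1.3]
z 84.8 F [-0.3 -0.5 -1.3]
ee_pos: [447.2, 29.2, 229.8]
contact_force: [0.3, 0.5, -0.6]
26.1 -1.46 2.11 0.5 -0.0 -85.6
```

```bash
python3 -m creep '2.6 -.1 0 0 0 -8;5.2 -.3 0 0 0 -16;7.8 -.4 0 0 0 -24;10.4 -.6 0 0 0 -32;13 -.7 0 0 0 -40;15.6 -.9 0 0 0 -48;18.2 -1 0 0 0 -56;20.8 -1.2 0 0 0 -64;23.4 -1.3 0 0 0 -72;26.1 -1.5 1 0 0 -80;26.1 -1.5 1.6 0 0 -85.6;26.1 -1.5 1.6 0 0 -85.6;26.1 -1.5 1.6 0 0 -85.6;26.1 -1.5 1.6 0 0 -85.6' | grep pos; python3 loc.py;  python3 -c "
from h import *
rowsfor([(413.5,288.5,109.5,180)])"
```

```text
ee_pos: [410.1, 287.4, 209.8]
top 392 [583.2  25.1] [162.5  94.2] 88.3
top 448 [445.4  28.5] [ 52.1 155.4] 4.2
scene 406 [580.6  25.3] [165.7  95.6] 89.0
scene 587 [444.1  29.8] [ 55.  156.4] 4.5
[410.  287.6 209.8] [ 3.139e+00 -3.000e-03  3.139e+00] [-1.06  0.06  0.38  1.83 -0.03  1.25  0.89] 0.0
-0.38 0.06 10.03 0.2 -0.2 -0.2
```

View pics/scene_last.png

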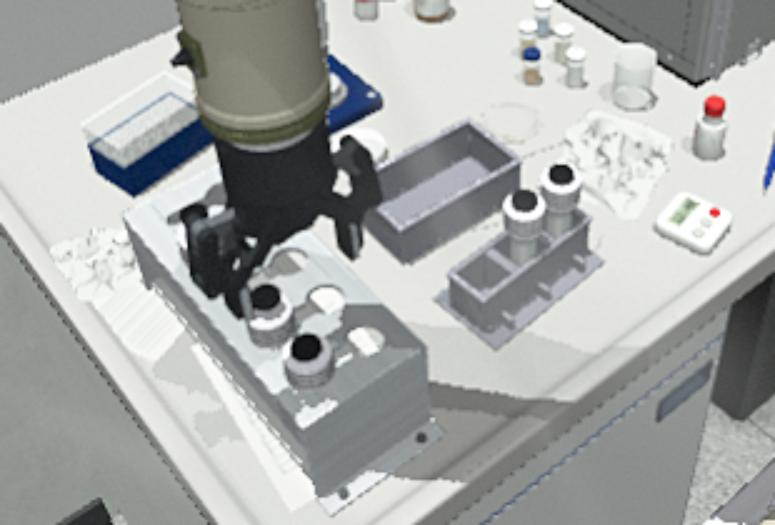

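E and C stand in their cells. Picking A.

```bash
python3 -m creep '-.3 0 0 0 0 0;-.3 0 2 0 0 0;-.3 0 4 0 0 0;-.3 0 6 0 0 0;-.3 0 7 0 0 0;-.3 0 8 0 0 0;-.3 0 9 0 0 0;-.3 0 9.9 0 0 0;-.3 0 9.9 0 0 0' | grep -E "pos|conta"; python3 guard.py 8 && python3 -m creep '0 0 0 0 0 0;0 0 0 0 0 0;0 0 0 0 0 0;0 0 0 0 0 0;0 0 0 0 0 0;0 0 0 0 0 0;0 0 0 0 0 0' -1 | grep -E "pos|conta|gr"; python3 guard.py 15 && python3 -m creep '0 0 -0.25 0 0 0;0 0 -0.25 0 0 0;0 -1 -0.25 0 0 0;0 -2 -0.25 0 0 0;0 -3 -0.25 0 0 0;0 -4 -0.25 0 0 0;0 -4.7 -0.25 0 0 0;0 -5.2 -0.25 0 0 0;0 -5.2 -0.25 0 0 0;0 -5.2 -0.25 0 0 0' | grep -E "pos|conta|gras"; python3 guard.py 12 && python3 -m creep '0 0 -0.5 0 0 0;0 0 -1 0 0 0;0 0 -1.5 0 0 0' | grep -E "pos|conta|gras"; python3 guard.py 12 && python3 -m creep '0 0 -1 0 0 0;0 0 -3 0 0 0;0 0 -6 0 0 0;0 0 -8.5 0 0 0;0 0 -10 0 0 0;0 0 -10 0 0 0' | grep -E "pos|conta|gras"; python3 -c "
from h import *
rowsfor([(440.3,80.8,230,94.4)])"
```

```text
ee_pos: [412.0, 287.9, 109.4]
contact_force: [0.2, -0.6, 0.2]
z 109.4 F [ 0.2 -0.6  0.2]
ee_pos: [412.7, 288.5, 111.2]
contact_force: [-1.5, -0.2, 5.3]
grip_width: 0.448
grasp_force: 59.9
z 111.2 F [-1.5 -0.2  5.3]
ee_pos: [412.4, 236.5, 112.9]
contact_force: [-0.7, 1.3, -2.4]
grasp_force: 60.4
z 112.9 F [-0.7  1.3 -2.4]
ee_pos: [412.5, 236.5, 128.4]
contact_force: [0.1, -0.3, -1.7]
grasp_force: 60.4
z 128.4 F [ 0.1 -0.3 -1.7]
ee_pos: [413.8, 236.6, 230.5]
contact_force: [0.3, -0.4, -1.9]
grasp_force: 60.4
-2.66 -15.58 -0.04 0.2 -0.2 85.6
```

```bash
python3 -m creep '-.2 -1.5 0 0 0 8;-.5 -3 0 0 0 16;-.7 -4.5 0 0 0 24;-1 -6 0 0 0 32;-1.3 -7.5 0 0 0 40;-1.5 -9 0 0 0 48;-1.8 -10.5 0 0 0 56;-2 -12 0 0 0 64;-2.3 -13.5 0 0 0 72;-2.6 -15 0 0 0 80;-2.7 -15.6 0 0 0 85.6;-2.7 -15.6 0 0 0 85.6;-2.7 -15.6 0 0 0 85.6'|grep pos; python3 loc.py; python3 -c "
from h import *
rowsfor([(440.3,80.8,87,94.4)])"
```

```text
ee_pos: [439.4, 80.2, 226.9]
top 322 [626.8  41.4] [162.9  94.1] 88.1
top 226 [447.6  -5.1] [52.2 88.4] 3.9
scene 414 [624.2  39.2] [ 98.  166.1] 0.0
scene 593 [443.  29.] [ 52.8 158. ] 3.8
[439.4  80.5 227. ] [-3.138e+00 -3.000e-03  1.650e+00] [-0.81 -0.1   0.51  1.93  0.05  1.3  -0.24] 60.45052886009216
-0.01 0.14 14.0 -0.2 -0.1 0.2
```

The reject box has just been knocked to about (626,41). The carrier is unchanged, so I'll lower A.

```bash
python3 -m creep '0 .1 4 0 0 0;0 .1 8 0 0 0;0 .1 10 0 0 0;0 .1 11.5 0 0 0;0 .1 13 0 0 0;0 .1 13.6 0 0 0;0 .1 14 0 0 0;0 .1 14 0 0 0' | grep -E "pos|conta"; python3 guard.py 10 && python3 -m creep '0 0 0.1 0 0 0;0 0 0.2 0 0 0;0 0 0.3 0 0 0;0 0 .3 0 0 0' | grep -E "pos|conta"; python3 guard.py 20 && python3 -m creep '0 0 0 0 0 0;0 0 0 0 0 0;0 0 0 0 0 0;0 0 0 0 0 0;0 0 0 0 0 0;0 0 -2 0 0 0;0 0 -5 0 0 0;0 0 -10 0 0 0;0 0 -14 0 0 0;0 0 -14 0 0 0' 1| grep -E "pos|conta"; python3 -c "
from h import *
rowsfor([(470.8,288.5,210,180)])"
```

```text
ee_pos: [440.2, 80.6, 87.3]
contact_force: [0.2, -0.0, -1.7]
z 87.3 F [ 0.2 -0.  -1.7]
ee_pos: [440.2, 80.4, 84.4]
contact_force: [0.2, -0.2, -1.5]
z 84.4 F [ 0.2 -0.2 -1.5]
ee_pos: [443.2, 80.6, 229.5]
contact_force: [0.1, -1.2, 0.1]
20.5 4.33 2.1 0.5 -0.1 -85.6
```

```bash
python3 -m creep '2 .4 0 0 0 -8;4 .9 0 0 0 -16;6 1.3 0 0 0 -24;8 1.7 0 0 0 -32;10 2.1 0 0 0 -40;12 2.6 0 0 0 -48;14 3 0 0 0 -56;16 3.4 0 0 0 -64;18 3.9 0 0 0 -72;20 4.3 1 0 0 -80;20.5 4.3 1.6 0 0 -85.6;20.5 4.3 1.6 0 0 -85.6;20.5 4.3 1.6 0 0 -85.6;20.5 4.3 1.6 0 0 -85.6' | grep pos; python3 loc.py;  python3 -c "
from h import *
rowsfor([(470.8,288.5,109.5,180)])"
```

```text
ee_pos: [468.1, 287.1, 209.1]
top 404 [627.6  41.8] [162.4  95.4] 89.0
top 417 [445.4  28.6] [ 52.3 155.9] 4.2
scene 428 [625.1  39.7] [163.3  97.8] 88.4
scene 540 [442.3  29.3] [ 52.4 156. ] 3.2
[468.1 287.3 209.2] [ 3.139e+00 -3.000e-03  3.139e+00] [-0.96  0.18  0.37  1.71 -0.07  1.26  1.  ] 0.0
-0.3 0.09 9.97 0.2 -0.2 -0.1
```

```bash
python3 -m creep '-.3 0 0 0 0 0;-.3 0 2 0 0 0;-.3 0 4 0 0 0;-.3 0 6 0 0 0;-.3 0 7 0 0 0;-.3 0 8 0 0 0;-.3 0 9 0 0 0;-.3 0 9.8 0 0 0;-.3 0 9.8 0 0 0' | grep -E "pos|conta"; python3 guard.py 8 && python3 -m creep '0 0 0 0 0 0;0 0 0 0 0 0;0 0 0 0 0 0;0 0 0 0 0 0;0 0 0 0 0 0;0 0 0 0 0 0;0 0 0 0 0 0' -1 | grep -E "pos|conta|gr"; python3 guard.py 15 && python3 -m creep '0 0 -0.25 0 0 0;0 0 -0.25 0 0 0;0 -1 -0.25 0 0 0;0 -2 -0.25 0 0 0;0 -3 -0.25 0 0 0;0 -4 -0.25 0 0 0;0 -4.7 -0.25 0 0 0;0 -5.2 -0.25 0 0 0;0 -5.2 -0.25 0 0 0;0 -5.2 -0.25 0 0 0' | grep -E "pos|conta|gras"; python3 guard.py 12 && python3 -m creep '0 0 -0.5 0 0 0;0 0 -1 0 0 0;0 0 -1.5 0 0 0' | grep -E "pos|conta|gras"; python3 guard.py 12 && python3 -m creep '0 0 -1 0 0 0;0 0 -3 0 0 0;0 0 -6 0 0 0;0 0 -8.5 0 0 0;0 0 -10 0 0 0;0 0 -10 0 0 0' | grep -E "pos|conta|gras"; python3 -c "
from h import *
rowsfor([(626.3,3,230,89)])"
```

```text
ee_pos: [470.1, 287.8, 109.8]
contact_force: [0.2, 0.4, 1.0]
z 109.8 F [0.2 0.4 1. ]
ee_pos: [470.9, 288.3, 111.6]
contact_force: [-0.7, -0.5, 5.8]
grip_width: 0.449
grasp_force: 60.1
z 111.6 F [-0.7 -0.5  5.8]
ee_pos: [470.5, 236.3, 113.2]
contact_force: [0.9, -0.2, -2.4]
grasp_force: 60.4
z 113.2 F [ 0.9 -0.2 -2.4]
ee_pos: [470.6, 236.3, 128.7]
contact_force: [0.4, -0.0, -2.1]
grasp_force: 60.4
z 128.7 F [ 0.4 -0.  -2.1]
ee_pos: [472.0, 236.3, 230.9]
contact_force: [0.8, 0.8, -1.2]
grasp_force: 60.5
-15.44 -23.32 -0.03 0.2 -0.2 91.0
```

```bash
python3 -m creep '-1 -3 0 0 0 8;-2 -6 0 0 0 16;-3.5 -8.5 0 0 0 24;-5 -11 0 0 0 32;-6.5 -13 0 0 0 40;-8 -15 0 0 0 48;-9.5 -17 0 0 0 56;-11 -19 0 0 0 64;-12.5 -21 0 0 0 72;-14 -22.5 0 0 0 80;-15.4 -23.3 0 0 0 88;-15.4 -23.3 0 0 0 91;-15.4 -23.3 0 0 0 91;-15.4 -23.3 0 0 0 91'|grep pos; python3 loc.py; python3 -c "
from h import *
rowsfor([(626.3,3,87,89)])"
```

```text
ee_pos: [624.4, 2.9, 226.4]
top 64 [449.9 -38.2] [24.9 52.8] 89.2
scene 493 [624.8  40.6] [162.   96.7] 89.1
scene 546 [440.7  27.6] [ 51.6 159.1] 2.3
[624.5   3.  226.8] [-3.138e+00 -3.000e-03  1.555e+00] [-0.64  0.4   0.74  1.5  -0.28  1.35  0.11] 60.67718982696533
-0.04 0.23 13.98 -0.2 -0.2 0.1
```

View pics/scene_last.png

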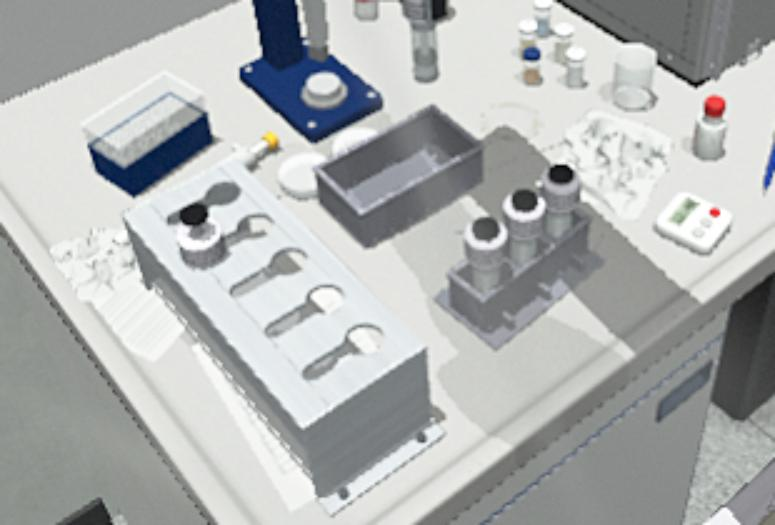

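```bash
python3 -c "
from h import *
for n in('top','scene'):
    z=np.load(n+'0.npz'); X=cloud(camera_info(n),z['d']).reshape(-1,3)
    for lo,hi in((15,60),(60,130),(130,400)):
        m=(X[:,2]>lo)&(X[:,2]<hi)&(X[:,0]>635)&(X[:,0]<850)&(X[:,1]>-120)&(X[:,1]<160); q=X[m]
        print(n,lo,hi,m.sum(),q.min(0).round(),np.percentile(q[:,0],[2,10]).round(),q.max(0).round())"
```

```text
top 15 60 1520 [675. -33.  15.] [685. 699.] [850. 160.  55.]
top 60 130 64 [791.  10.  62.] [791. 792.] [849. 160. 129.]
top 130 400 1192 [701. -43. 132.] [705. 716.] [850.  71. 382.]
scene 15 60 1129 [674. -35.  15.] [679. 694.] [850. 160.  57.]
scene 60 130 142 [785.   8.  60.] [787. 789.] [849. 160. 130.]
scene 130 400 1259 [698. -48. 130.] [702. 717.] [850.  72. 381.]
```

```bash
python3 -m creep '0 -1.2 2 0 0 0;0 -1.2 6 0 0 0;0 -1.2 10 0 0 0;0 -1.2 11.5 0 0 0;0 -1.2 13 0 0 0;0 -1.2 13.6 0 0 0;0 -1.2 14 0 0 0;0 -1.2 14 0 0 0' | grep -E "pos|conta"; python3 guard.py 10 && python3 -m creep '0 0 0.1 0 0 0;0 0 0.15 0 0 0;0 0 0.15 0 0 0' | grep -E "pos|conta"; python3 guard.py 20; python3 -m creep '0 0 0.05 0 0 0;0 0 0.1 0 0 0;0 0 0.1 0 0 0' | grep -E "pos|conta"
```

```text
ee_pos: [612.9, 3.2, 87.7]
contact_force: [-0.6, 0.4, -0.9]
z 87.7 F [-0.6  0.4 -0.9]
ee_pos: [612.6, 3.3, 86.0]
contact_force: [0.9, -0.0, -1.7]
z 86.0 F [ 0.9 -0.  -1.7]
ee_pos: [612.4, 3.2, 84.7]
contact_force: [0.3, -0.4, -0.2]
```

```bash
python3 -m creep '0 0 0 0 0 0;0 0 0 0 0 0;0 0 0 0 0 0;0 0 0 0 0 0;0 0 0 0 0 0;0 0 -1 0 0 0;0 0 -2 0 0 0;0 0 -4 0 0 0;0 0 -8 0 0 0;0 0 -12 0 0 0;0 0 -14 0 0 0;0 0 -14 0 0 0' 0.3; python3 -c "
from h import *
rowsfor([(586.5,288.5,210,180)])"
```

```text
t: 61.85
ee_pos: [614.5, 2.4, 229.1]
tcp_rot: [3.139, -0.004, 1.553]
contact_force: [-0.2, 0.1, -0.1]
grip_width: 0.653
grasp_force: 0.0
28.55 -3.32 2.0 0.3 -0.0 -91.0
```

```bash
python3 -m creep '2.8 -.3 0 0 0 -8;5.6 -.6 0 0 0 -16;8.5 -1 0 0 0 -24;11.4 -1.3 0 0 0 -32;14 -1.6 0 0 0 -40;17 -2 0 0 0 -48;20 -2.3 0 0 0 -56;22.8 -2.6 0 0 0 -64;25.6 -3 0 0 0 -72;28.5 -3.3 0 0 0 -80;28.5 -3.3 1 0 0 -88;28.5 -3.3 1 0 0 -91;28.5 -3.3 1 0 0 -91;28.5 -3.3 1 0 0 -91' 1 | grep pos; python3 loc.py;  python3 -c "
from h import *
rowsfor([(586.5,288.5,109.5,180)])"
```

```text
ee_pos: [584.9, 288.1, 215.4]
top 406 [627.9  41.8] [162.4  95.4] 89.1
top 416 [445.3  28.6] [ 51.8 155.8] 4.2
scene 488 [625.5  40.7] [163.3  98.8] 88.8
scene 542 [443.   29.4] [ 52.6 156.7] 3.6
[584.9 288.2 215.6] [ 3.139e+00 -3.000e-03  3.139e+00] [-0.8   0.41  0.37  1.42 -0.15  1.34  1.15] 0.0
-0.19 0.0 10.61 0.1 -0.2 -0.1
```

View pics/scene_last.png

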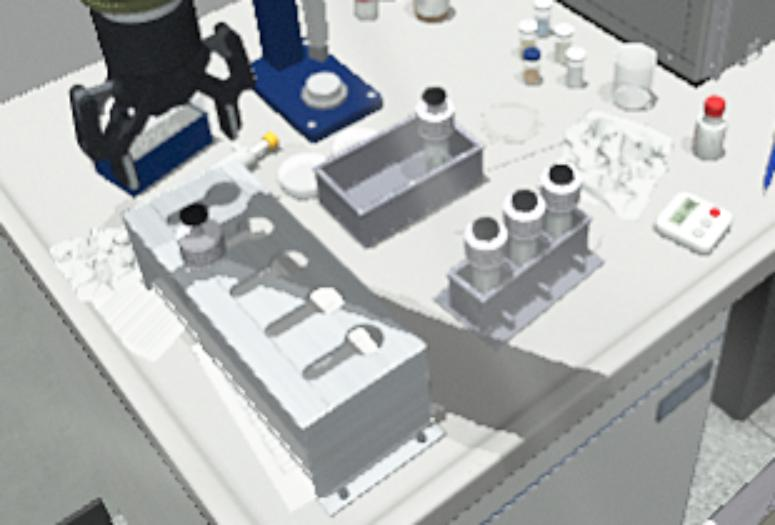

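B stands upright in the reject box. Now picking D, the last one.

```bash
python3 -m creep '-.1 0 0 0 0 0;-.1 0 2 0 0 0;-.1 0 4 0 0 0;-.1 0 6 0 0 0;-.1 0 7 0 0 0;-.1 0 8 0 0 0;-.1 0 9 0 0 0;-.1 0 10 0 0 0;-.1 0 10.6 0 0 0;-.1 0 10.6 0 0 0' | grep -E "pos|conta"; python3 guard.py 8 && python3 -m creep '0 0 0 0 0 0;0 0 0 0 0 0;0 0 0 0 0 0;0 0 0 0 0 0;0 0 0 0 0 0;0 0 0 0 0 0;0 0 0 0 0 0' -1 | grep -E "pos|conta|gr"; python3 guard.py 15 && python3 -m creep '0 0 -0.25 0 0 0;0 0 -0.25 0 0 0;0 -1 -0.25 0 0 0;0 -2 -0.25 0 0 0;0 -3 -0.25 0 0 0;0 -4 -0.25 0 0 0;0 -4.7 -0.25 0 0 0;0 -5.2 -0.25 0 0 0;0 -5.2 -0.25 0 0 0;0 -5.2 -0.25 0 0 0' | grep -E "pos|conta|gras"; python3 guard.py 12 && python3 -m creep '0 0 -0.5 0 0 0;0 0 -1 0 0 0;0 0 -1.5 0 0 0' | grep -E "pos|conta|gras"; python3 guard.py 12 && python3 -m creep '0 0 -1 0 0 0;0 0 -3 0 0 0;0 0 -6 0 0 0;0 0 -8.5 0 0 0;0 0 -10 0 0 0;0 0 -10 0 0 0' | grep -E "pos|conta|gras"; python3 -c "
from h import *
rowsfor([(612,80,230,89)])"
```

```text
ee_pos: [585.1, 288.5, 108.4]
contact_force: [0.9, 0.2, 0.5]
z 108.4 F [0.9 0.2 0.5]
ee_pos: [585.9, 288.9, 110.2]
contact_force: [-0.1, -0.4, 4.9]
grip_width: 0.451
grasp_force: 60.4
z 110.2 F [-0.1 -0.4  4.9]
ee_pos: [585.4, 237.1, 111.7]
contact_force: [-0.2, -0.2, -2.5]
grasp_force: 60.4
z 111.7 F [-0.2 -0.2 -2.5]
ee_pos: [585.6, 237.0, 127.4]
contact_force: [-0.2, 0.3, -1.8]
grasp_force: 60.4
z 127.4 F [-0.2  0.3 -1.8]
ee_pos: [586.9, 236.7, 229.3]
contact_force: [-0.2, -0.6, -3.2]
grasp_force: 60.5
-2.52 -15.67 -0.14 0.2 -0.2 91.0
```

```bash
python3 -m creep '-.2 -1.5 0 0 0 8;-.5 -3 0 0 0 16;-.7 -4.5 0 0 0 24;-1 -6 0 0 0 32;-1.2 -7.5 0 0 0 40;-1.5 -9 0 0 0 48;-1.7 -10.5 0 0 0 56;-2 -12 0 0 0 64;-2.2 -13.5 0 0 0 72;-2.5 -15 0 0 0 80;-2.5 -15.7 0 0 0 88;-2.5 -15.7 0 0 0 91;-2.5 -15.7 0 0 0 91;-2.5 -15.7 0 0 0 91'|grep pos; python3 loc.py; python3 -c "
from h import *
rowsfor([(612,80,87,89)])"
```

```text
ee_pos: [610.4, 79.7, 225.3]
top 221 [625.9  12. ] [102.6  92.2] 89.3
top 335 [447.1   7.6] [ 52.2 113.5] 4.1
scene 479 [625.5  40.7] [162.6  97.3] 88.9
scene 550 [442.7  28.8] [ 52.8 155.9] 4.2
[610.6  79.7 225.7] [-3.138e+00 -2.000e-03  1.555e+00] [-0.75  0.37  0.71  1.52 -0.25  1.34 -0.03] 60.4513943195343
-0.0 0.2 13.87 -0.2 -0.1 0.1
```

Touch-down is expected at TCP 83.2.

```bash
python3 -m creep '0 .1 2 0 0 0;0 .1 6 0 0 0;0 .1 10 0 0 0;0 .1 11.5 0 0 0;0 .1 13 0 0 0;0 .1 13.6 0 0 0;0 .1 13.8 0 0 0;0 .1 13.8 0 0 0' | grep -E "pos|conta"; python3 guard.py 10 && python3 -m creep '0 0 0.1 0 0 0;0 0 0.25 0 0 0;0 0 0.25 0 0 0' | grep -E "pos|conta"; python3 guard.py 20; python3 -m creep '0 0 0.05 0 0 0;0 0 0.15 0 0 0;0 0 0.15 0 0 0' | grep -E "pos|conta"; python3 guard.py 20 && python3 -m creep '0 0 0 0 0 0;0 0 0 0 0 0;0 0 0 0 0 0;0 0 0 0 0 0;0 0 0 0 0 0;0 0 -1 0 0 0;0 0 -2 0 0 0;0 0 -4 0 0 0;0 0 -8 0 0 0;0 0 -12 0 0 0;0 0 -15 0 0 0;0 0 -15 0 0 0' 0.3 | grep -E "pos|conta"; python3 -m creep '4 -3 -2 0 0 0;8 -6 -2 0 0 0;12 -9 -2 0 0 0;16 -12 -2 0 0 0;20 -14 -2 0 0 0;20 -14 -2 0 0 0'; python3 loc.py
```

```text
ee_pos: [612.1, 79.8, 89.3]
contact_force: [-0.9, -0.3, -1.8]
z 89.3 F [-0.9 -0.3 -1.8]
ee_pos: [611.4, 79.8, 86.0]
contact_force: [0.5, -0.6, -2.3]
z 86.0 F [ 0.5 -0.6 -2.3]
ee_pos: [611.3, 79.7, 84.1]
contact_force: [-0.2, -0.0, -2.5]
z 84.1 F [-0.2 -0.  -2.5]
ee_pos: [614.0, 79.1, 240.1]
contact_force: [0.0, 0.3, -0.2]
t: 71.65
ee_pos: [471.1, 288.9, 255.0]
tcp_rot: [-3.136, -0.005, 1.564]
contact_force: [0.1, -0.6, -0.4]
grip_width: 0.649
grasp_force: 0.0
top 419 [628.3  41.5] [162.1  95.9] 89.6
top 418 [445.4  28.4] [ 52.3 155.3] 4.3
scene 459 [623.5  40.6] [163.1  95.8] 88.1
scene 541 [443.1  28.6] [ 53.3 157.7] 4.2
[474.8 282.6 255.3] [-3.138e+00 -2.000e-03  1.556e+00] [-1.15  0.17  0.61  1.65 -0.1   1.36 -0.54] 0.0
```

View pics/scene_last.png

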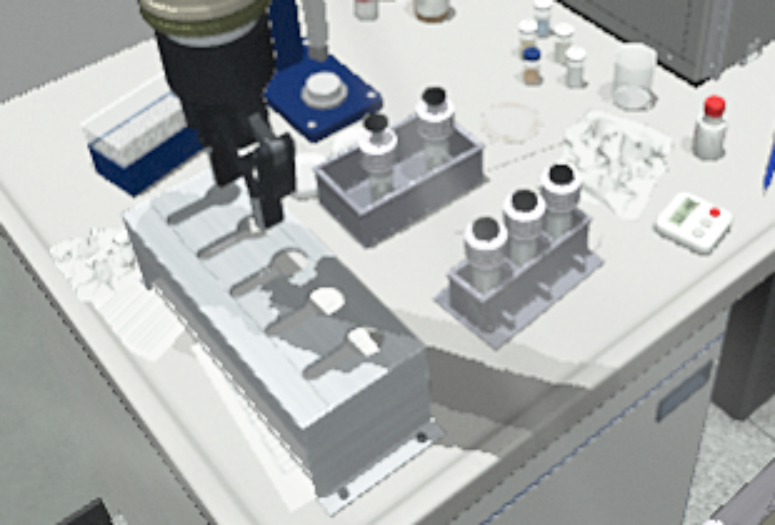

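All five are placed: three upright in the carrier cells and two in the reject box. The bystanders haven't moved and the gripper is clear.

```bash
python3 -m creep '0 0 0 0 0 0;0 0 0 0 0 0' | grep pos; python3 -c "
from plant import *
print(finish_job())"
```

```text
ee_pos: [476.3, 280.2, 255.3]
the job is handed in; nothing more can be done
None
```

I pressed all five plungers as far as they go and handed the job in: the three sound syringes stand in the carrier cells, the two that stuck are in the reject box, and the beaker, timer and dropper bottle look untouched in the last picture.

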